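Stack a battery module in the assembly jig

TASK

Build up the small battery module on the aluminium jig: lay the thick cell flat between the jig's two end stops, then on top of it the open spacer frame, then the slim cell with the flat tabs, and last the end plate, handle up. Set each piece down gently, centred over the jig with its long side along the jig (either way round), so that the edges line up, and leave the solder spool, tape roll and meter where they are.

Things in the scene. Friction and masses are not known exactly. Their poses are not given: they have to be found in the camera images.
- jig: Assembly jig, fixed to the bench: aluminium base plate 150 (x) by 90 (y) by 12 mm thick, with two black end stops at x = +-61 mm on its centre line, each 10 (x) by 16 (y) mm and rising 10 mm above the plate, 112 mm apart between their inner faces. Origin at the centre of its underside, on the bench; x along its length, z up. It stands at a yaw within about 0.4 rad of zero.
- thick_cell: Thick prismatic battery cell in blue wrap, lying flat, 96 (x) by 60 (y) by 24 mm thick, about 0.3 kg, with a white end and two round steel terminals (10 mm diameter, 6 mm long) standing out of its +x end at y = +-18 mm, 12 mm above its underside; the 16 mm end stop fits between them. First (lowest) layer. Origin at the centre of the underside of the 96 x 60 mm case; z up. Like the other three layers, it starts flat on the bench at a yaw within about 0.5 rad of zero.
- spacer: Black plastic spacer frame, flat, outside 96 (x) by 60 (y) mm, 12 mm thick, with a rectangular window 60 by 32 mm right through; about 50 g. Second layer. Origin at the centre of its underside, z up.
- slim_cell: Slim grey battery cell lying flat, 96 (x) by 60 (y) by 14 mm thick, about 0.17 kg, with two flat copper tabs (14 wide, 3 thick, standing 16 mm out) on its +x end at y = +-16 mm, at mid thickness. Third layer. Origin at the centre of the underside of the 96 x 60 mm case, z up.
- end_plate: Aluminium end plate, flat, 96 (x) by 60 (y) by 8 mm thick, with an upright bar handle in the middle of its top: 44 mm long (x), 14 mm thick (y), its top 38 mm above the plate's underside; about 0.14 kg. Fourth, topmost layer. Origin at the centre of its underside, z up.
- solder_spool: Bystander: loose spool of solder standing on end among the pieces, flanges 52 mm across, 40 mm high. Origin at the centre of its underside.
- tape_roll: Bystander: roll of amber tape lying flat to the right of the work, 96 mm across, 25 mm high. Origin at the centre of its underside.
- meter: Bystander: yellow hand multimeter lying on its back to the left of the work, 150 (x) by 75 (y) by 32 mm. Origin at the centre of its underside.
Not all that is in view belongs to the job. Of the things shaped like the thick_cell, the blue one is meant.

How it is judged:
By the outcome, as a careful person would: the job done as asked, in the order asked, and still so for the second after the job is handed in, with the robot touching nothing.
It also fails if it takes over 115 s, if anything falls off the work surface, if the arm or the gripper's body presses on something with over 40 N, if the wrist force passes 120 N, or if a joint passes its speed limit or range.

ROBOT

A 6-joint arm with a two-finger parallel gripper is mounted at the origin on the work surface. World frame = base frame: x ahead of the robot, y to its left, z up, the work surface at z = 0. Lengths are in m, angles in rad, forces in N, time in s.
With the tool pointing down it reaches from about 0.25 to 0.775 m from the base axis. Payload 4 kg.
Tool frame: the origin (TCP) lies midway between the tips of the shut fingers; the grasp point (between the pads) lies robot.grip_point_offset behind it (robot.grip_point_offset is the distance from the TCP to the grasp point, in m); z points along the fingers, x is the direction in which the jaws open and shut, and the axes are right-handed (so a half turn about z gives the same grasp; the last joint's range is limited). The gripper opens to 94 mm and grips with 3 to 60 N. Pads are 16 mm wide; open, the fingers measure 119 mm over their backs; the gripper's body (75 mm by 177 mm) begins 78 mm behind the grasp point.
Start: joints at [-1.224, 0.087, 1.371, -0, 1.684, -0.103], TCP at [0.239, -0.495, 0.206] pointing down, gripper open.
Joint ranges: [-3.1, 3.1], [-0.76, 2.03], [0.27, 2.55], [-1.08, 4.22], [0.17, 2.65], [-2.57, 2.57]. Speed limits (rad/s): [2.79, 2.79, 3.14, 3.14, 3.14, 3.14].

INTERFACE

Orientations are given as a unit quaternion [x, y, z, w].
In Python, from bench import robot, snapshot, hand_in gives the robot as it stands.
- The arm moves only by the tool servo_tool, never from a script. Its argument "series" is a list of rows, each an object of numbers: "tx", "ty", "tz": the shift along the tool's x, y, z in m; "roll": the turn about the tool's z in rad. A call has 1 to 5 rows; each row shifts and turns the commanded pose from where the row before left it, along the tool's axes as they then stand; what a row does not reach is not made up. A row lasts 1/8 s, in which the tool goes at most 62.5 mm and 10.7 degrees, less where a joint would pass 70% of its speed; a pose out of reach is approached as far as the arm can. A call with a gripper value outside its range is refused whole. "jaw" is the opening in per cent of the stroke, from 0 (shut) to 100 (fully open), set as the call begins (left out, the last holds). The fingers move at their own pace and stop on an object; "force" is the grip in N (left out, the last holds). Time passes only in rows, so rows that do not move let the fingers close. It gives the time, the measured TCP pose, the force and the opening at its end, in the units of the state.
- robot.state(): the state, without advancing time (a new reading comes with each control period).
- snapshot(name): name is "scene" or "top" or "wrist"; returns a dict with "image" (480x640x3 uint8, blue, green, red), "fx", "fy", "cx", "cy" (pixels), "position" and "rotation" of the camera in the world; the wrist camera has in their place "T_tool_cam" (4x4, takes a point from camera to tool coordinates, whose origin is the TCP and whose axes are the tool frame's). Camera axes: x right, y up, looking along -z (the intrinsics and any distortion apply to the point x, -y, -z); pixel columns grow to the right and rows downward; lengths in m; the calibration is good to about 2 mm. A picture is of the moment at which its call begins: read the wrist's pose just before it. There is no depth.
- hand_in(): hands the job in, once; it reports no verdict.
The state is a dict: "t": time; "joint_pos": joint angles; "qvel": joint speeds; "tau": joint torques, N m; "eef_pos": TCP position; "orientation": TCP orientation; "ft_force": force on the tool from outside, world axes, zero at the start; "torque": the same for the moment, N m; "grip_width": finger opening in m.
Only numpy, scipy, OpenCV 4.12 (cv2) and the standard library are available. Lean on these libraries where they do the work, as an engineer would, in place of code of your own. Each camera call takes 0.05 s, during which the arm holds its last target. There are 200 camera calls.

## Working session

There is one attempt and no reset: what is moved stays moved. The work goes in short steps, Python scripts to look and compute and a tool call to move; the robot and the scene stay as the last step left them, time stands still between calls to the robot, and variables do not carry over. Pictures are saved under pics/ and viewed, about 12 in all and at most 16, crops included, and the job is handed in when it is done.

Besides the shell and the picture viewer there is one more tool, called after "Call:" as name(argument=value, ...), one argument or row to a line, values as JSON. servo_tool: Moves the arm, as the interface text tells. Its arguments: {"type":"object","properties":{"series":{"type":"array"},"jaw":{"type":"number"},"force":{"type":"number"}},"required":["series"]}

```bash
ls; mkdir -p pics; python3 - <<'E'
from bench import robot,snapshot
import cv2
print(robot.grip_point_offset, robot.state())
for n in("scene","top"):
    s=snapshot(n); cv2.imwrite(f"pics/{n}0.png",s["image"]); print({k:v for k,v in s.items() if k!="image"})
E
```

```text
pics
0.0188 {'t': 0.0, 'joint_pos': array([-1.22413933e+00,  8.79678510e-02,  1.37225876e+00, -1.40611288e-05,
        1.68359568e+00, -1.03110706e-01]), 'qvel': array([ 0.00097779,  0.00134459, -0.00118641, -0.00119076, -0.0002556 ,
       -0.00061946]), 'tau': array([-7.77727873e-04, -3.40186930e+01, -3.02426684e+01,  7.14186486e-02,
        3.29769740e-02, -1.60724262e-04]), 'eef_pos': array([ 0.23891321, -0.49478529,  0.20429488]), 'orientation': array([ 8.46980861e-01, -5.31622213e-01, -8.82516528e-04, -6.81196900e-04]), 'ft_force': array([0.76101209, 1.41079596, 0.68554445]), 'torque': array([-0.00342537,  0.04939063, -0.01608824]), 'grip_width': 0.09411779225170329}
{'fx': 550.6627396984188, 'fy': 550.6627396984188, 'cx': 321.95991396661225, 'cy': 232.88101337240192, 'position': array([ 1.48937864, -0.90722764,  1.02049451]), 'rotation': array([0.40050873, 0.15894844, 0.3326331 , 0.83885838])}
{'fx': 595.4166757201498, 'fy': 595.4166757201498, 'cx': 322.1823397515266, 'cy': 236.98682721425388, 'position': array([ 0.43961989, -0.0051219 ,  1.4000248 ]), 'rotation': array([-0.04936935,  0.05677709,  0.70795428, -0.70223911])}
```

View pics/scene0.png

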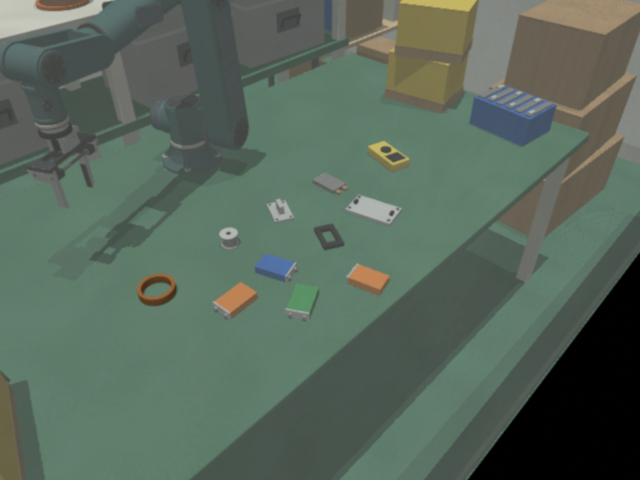

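View pics/top0.png

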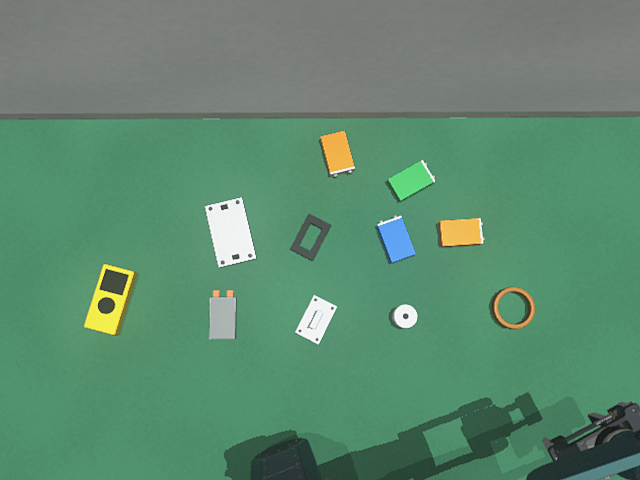

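The top view shows four cell-shaped things: blue (396,239), orange (337,153), green (411,180) and orange (461,232). By the description the target is blue. The jig is at (230,232), the spacer at (310,238), the slim cell at (222,316) and the end plate at (316,320). Next comes one close crop.

```bash
cat > h.py <<'E'
import numpy as np, cv2
from scipy.spatial.transform import Rotation as R
from bench import robot, snapshot
def grab(n,save=None):
    st=robot.state(); s=snapshot(n)
    if n=="wrist":
        T=np.eye(4); T[:3,:3]=R.from_quat(st["orientation"]).as_matrix(); T[:3,3]=st["eef_pos"]
        C=T@np.array(s["T_tool_cam"]); s["P"]=C[:3,3]; s["Rm"]=C[:3,:3]
    else: s["P"]=np.array(s["position"]); s["Rm"]=R.from_quat(s["rotation"]).as_matrix()
    if save: cv2.imwrite(save,s["image"])
    return s
def ray(s,u,v):
    d=np.array([(u-s["cx"])/s["fx"],-(v-s["cy"])/s["fy"],-1.]); 
    d=s["Rm"]@d; return d/np.linalg.norm(d)
def atz(s,u,v,z):
    d=ray(s,u,v); return s["P"]+d*(z-s["P"][2])/d[2]
def tri(*obs): # (s,u,v)...
    A=np.zeros((3,3));b=np.zeros(3)
    for s,u,v in obs:
        d=ray(s,u,v);M=np.eye(3)-np.outer(d,d);A+=M;b+=M@s["P"]
    return np.linalg.solve(A,b)
def proj(s,p):
    q=s["Rm"].T@(np.asarray(p)-s["P"]); return s["cx"]+s["fx"]*q[0]/-q[2], s["cy"]-s["fy"]*q[1]/-q[2]
def toolyaw():
    q=robot.state(); x=R.from_quat(q["orientation"]).as_matrix()[:,0]; return np.arctan2(x[1],x[0])
E
python3 - <<'E'
from h import *
s=grab("top")
cv2.imwrite("pics/topc.png",cv2.resize(s["image"][185:350,200:425],None,fx=3.5,fy=3.5,interpolation=cv2.INTER_CUBIC))
for n,u,v,z in [("jig",230,232,.012),("blue",396,239,.024),("spacer",310.5,237.5,.012),("slim",222.5,318,.014),("plate",316,320,.008),("spool",405,316,.04)]:
    print(n,atz(s,u,v,z).round(3))
w=grab("wrist","pics/w0.png"); print(w["T_tool_cam"],w["fx"],w["cx"],w["cy"],toolyaw(), w["P"],R.from_quat(robot.state()["orientation"]).as_matrix().round(3))
print([k for k in w])
E
```

```text
jig [0.663 0.197 0.012]
blue [ 0.642 -0.193  0.024]
spacer [0.649 0.007 0.012]
slim [0.462 0.211 0.014]
plate [ 0.456 -0.005  0.008]
spool [ 0.463 -0.207  0.04 ]
[[ 9.99999439e-01  1.03129294e-03  2.41505429e-04 -8.12381086e-04]
 [ 1.05742515e-03 -9.58864968e-01 -2.83860624e-01 -8.18939331e-02]
 [-6.11723624e-05  2.83860720e-01 -9.58865521e-01 -1.79438848e-01]
 [ 0.00000000e+00  0.00000000e+00  0.00000000e+00  1.00000000e+00]] 344.66939569325115 317.70329263011394 236.31047165863123 -1.121036333464466 [ 0.31247312 -0.45885661  0.38401852] [[ 0.435 -0.901 -0.   ]
 [-0.901 -0.435  0.001]
 [-0.001 -0.    -1.   ]]
['image', 'fx', 'fy', 'cx', 'cy', 'T_tool_cam', 'P', 'Rm']
```

View pics/topc.png

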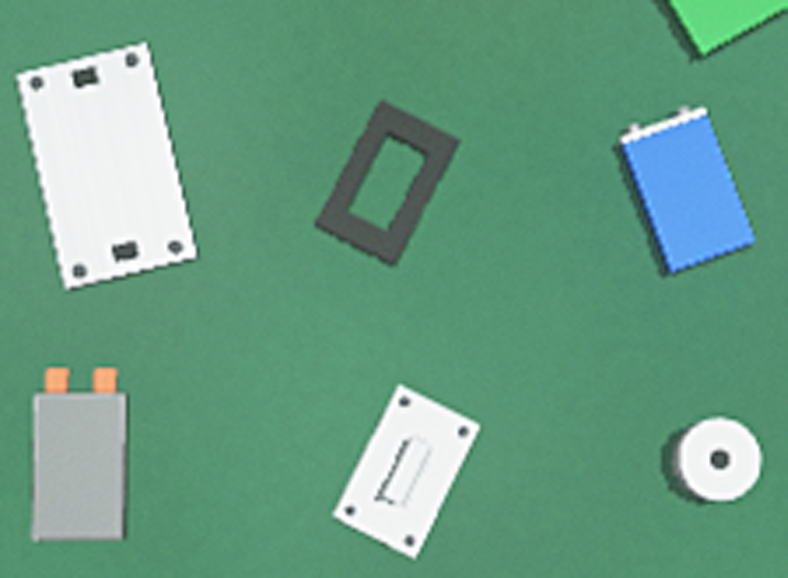

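```bash
cat >> h.py <<'E'
def rect(P):  # 4 corners, any order around, -> centre, yaw of long side in (-pi/2,pi/2), dims
    P=np.array(P)[:,:2]; c=P.mean(0)
    a=(P[1]-P[0]+P[2]-P[3])/2; b=(P[2]-P[1]+P[3]-P[0])/2
    l,s=(a,b) if np.linalg.norm(a)>np.linalg.norm(b) else (b,a)
    if l[0]<0:l=-l
    return c.round(4),round(float(np.arctan2(l[1],l[0])),3),round(float(np.linalg.norm(l)),4),round(float(np.linalg.norm(s)),4)
def plan(p,yaw=None,step=.045,rstep=.17):
    st=robot.state(); y0=toolyaw(); y1=y0 if yaw is None else yaw
    dy=(y1-y0+np.pi/2)%np.pi-np.pi/2; d=np.array(p)-st["eef_pos"]
    n=int(max(1,np.ceil(np.linalg.norm(d)/step),np.ceil(abs(dy)/rstep)))
    rows=[]
    for i in range(n):
        M=np.array([[np.cos(y0+dy*i/n),np.sin(y0+dy*i/n),0],[np.sin(y0+dy*i/n),-np.cos(y0+dy*i/n),0],[0,0,-1]])
        t=M@(d/n); rows.append([*t.round(4).tolist(),round(float(-dy/n),4)])
    for i,r in enumerate(rows): print(i+1,dict(zip(["tx","ty","tz","roll"],r)))
E
python3 - <<'E'
from h import *
s=grab("top")
f=lambda U,V:(200+(U+.5)/3.5-.5,185+(V+.5)/3.5-.5)
D=dict(blue=(.024,[(622,143),(707,110),(754,241),(668,274)]),jig=(.012,[(18,74),(147,43),(197,258),(66,289)]),
spacer=(.012,[(381,101),(460,141),(396,265),(316,225)]),slim=(.014,[(35,394),(126,393),(126,539),(33,539)]),
plate=(.008,[(400,385),(480,427),(416,558),(334,515)]))
for k,(z,c) in D.items(): print(k,rect([atz(s,*f(*q),z) for q in c]))
plan([.64,-.19,.12],.28-np.pi/2)
E
```

```text
blue (array([ 0.6409, -0.1934]), 0.313, 0.0932, 0.0618)
jig (array([0.6636, 0.1961]), 0.234, 0.151, 0.0895)
spacer (array([0.6503, 0.0067]), -0.481, 0.0949, 0.0601)
slim (array([0.463 , 0.2106]), 0.009, 0.0949, 0.0604)
plate (array([ 0.4579, -0.0049]), -0.473, 0.0957, 0.0604)
1 {'tx': -0.0084, 'ty': -0.0411, 'tz': 0.0071, 'roll': 0.0142}
2 {'tx': -0.0089, 'ty': -0.041, 'tz': 0.0071, 'roll': 0.0142}
3 {'tx': -0.0095, 'ty': -0.0409, 'tz': 0.0071, 'roll': 0.0142}
4 {'tx': -0.0101, 'ty': -0.0408, 'tz': 0.0071, 'roll': 0.0142}
5 {'tx': -0.0107, 'ty': -0.0406, 'tz': 0.0071, 'roll': 0.0142}
6 {'tx': -0.0113, 'ty': -0.0404, 'tz': 0.0071, 'roll': 0.0142}
7 {'tx': -0.0118, 'ty': -0.0403, 'tz': 0.0071, 'roll': 0.0142}
8 {'tx': -0.0124, 'ty': -0.0401, 'tz': 0.0071, 'roll': 0.0142}
9 {'tx': -0.013, 'ty': -0.0399, 'tz': 0.0071, 'roll': 0.0142}
10 {'tx': -0.0135, 'ty': -0.0397, 'tz': 0.0071, 'roll': 0.0142}
11 {'tx': -0.0141, 'ty': -0.0396, 'tz': 0.0071, 'roll': 0.0142}
12 {'tx': -0.0146, 'ty': -0.0393, 'tz': 0.0071, 'roll': 0.0142}
```

Call:
servo_tool(
  series=[
    {"tx": -0.009, "ty": -0.041, "tz": 0.007, "roll": 0.012},
    {"tx": -0.009, "ty": -0.041, "tz": 0.007, "roll": 0.012},
    {"tx": -0.01, "ty": -0.041, "tz": 0.007, "roll": 0.012},
    {"tx": -0.01, "ty": -0.041, "tz": 0.007, "roll": 0.012},
    {"tx": -0.011, "ty": -0.041, "tz": 0.007, "roll": 0.012},
  ],
)

```text
t: 0.88
eef_pos: [0.4065, -0.365, 0.1702]
orientation: [0.831, -0.557, 0.0, 0.0]
ft_force: [1.0, -0.3, -0.4]
grip_width: 0.0943
```

Call:
servo_tool(
  series=[
    {"tx": -0.011, "ty": -0.04, "tz": 0.007, "roll": 0.012},
    {"tx": -0.012, "ty": -0.04, "tz": 0.007, "roll": 0.012},
    {"tx": -0.012, "ty": -0.04, "tz": 0.007, "roll": 0.012},
    {"tx": -0.013, "ty": -0.04, "tz": 0.007, "roll": 0.012},
    {"tx": -0.013, "ty": -0.04, "tz": 0.007, "roll": 0.012},
  ],
)

```text
t: 1.5
eef_pos: [0.5715, -0.2365, 0.1351]
orientation: [0.813, -0.582, -0.0, 0.0]
ft_force: [0.9, -0.7, 0.6]
grip_width: 0.094
```

Call:
servo_tool(
  series=[
    {"tx": -0.014, "ty": -0.04, "tz": 0.007, "roll": 0.012},
    {"tx": -0.014, "ty": -0.039, "tz": 0.007, "roll": 0.012},
    {"tx": 0},
  ],
)

```text
validation failed for argument at $.se...
```

```bash
cat > snap.py <<'E'
import sys
from h import *
import pickle
n=sys.argv[1]; w=grab("wrist",f"pics/{n}.png"); pickle.dump(w,open(f"{n}.pkl","wb"))
st=robot.state(); print(round(st["t"],2),st["eef_pos"].round(4),round(toolyaw(),4),"f",st["ft_force"].round(1),"w",round(st["grip_width"],4),R.from_quat(st["orientation"]).as_matrix()[:,2].round(3))
E
python3 snap.py b1
```

```text
1.55 [ 0.5746 -0.2323  0.1335] -1.2373 f [ 1.4  1.8 -0.4] w 0.0943 [ 0.001  0.004 -1.   ]
```

View pics/b1.png

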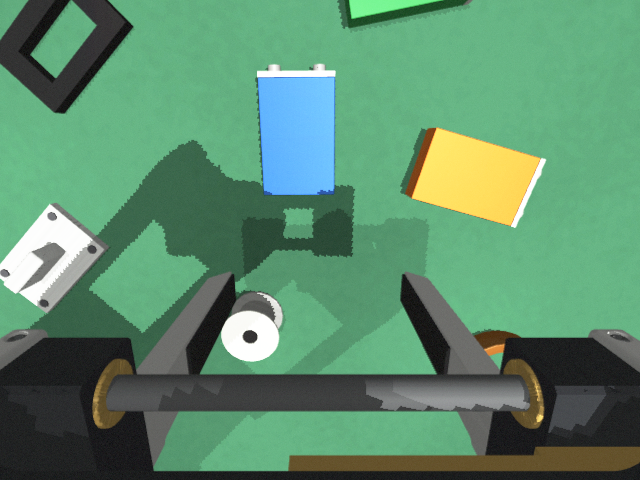

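```bash
python3 - <<'E'
from h import *
import pickle
w=pickle.load(open("b1.pkl","rb"))
print(rect([atz(w,*q,.024) for q in [(257,71),(336,71),(334,194),(263,194)]]))
plan([.641,-.194,.11],.31-np.pi/2)
E
```

```text
(array([ 0.6425, -0.1943]), 0.329, 0.0953, 0.0605)
1 {'tx': -0.0073, 'ty': -0.0376, 'tz': 0.0117, 'roll': 0.0118}
2 {'tx': -0.0077, 'ty': -0.0375, 'tz': 0.0117, 'roll': 0.0118}
```

Call:
servo_tool(
  series=[
    {"tx": -0.008, "ty": -0.038, "tz": 0.02, "roll": 0.006},
    {"tx": -0.007, "ty": -0.038, "tz": 0.02, "roll": 0.006},
    {"tx": 0.0, "ty": 0.0, "tz": 0.02, "roll": 0.0},
    {"tx": 0.0, "ty": 0.0, "tz": 0.0, "roll": 0.0},
  ],
)

```text
t: 2.05
eef_pos: [0.6355, -0.1987, 0.0724]
orientation: [0.81, -0.586, -0.003, 0.001]
ft_force: [-0.4, 0.1, 0.3]
grip_width: 0.0939
```

```bash
python3 snap.py b2
```

```text
2.1 [ 0.6363 -0.1993  0.0743] -1.2536 f [-0.4 -0.4 -0.3] w 0.0942 [-0.003  0.001 -1.   ]
```

View pics/b2.png

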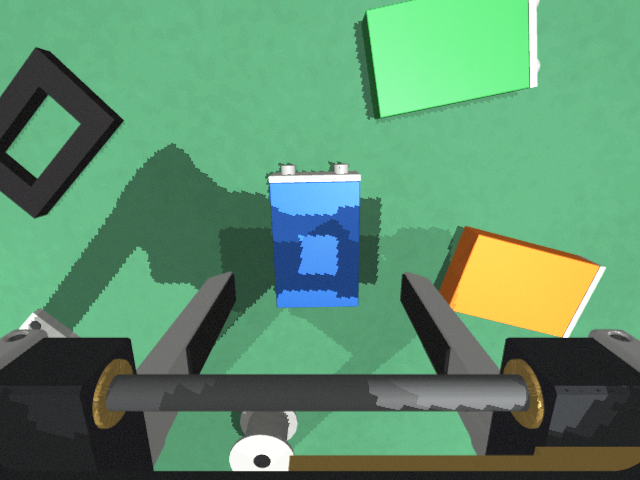

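```bash
python3 - <<'E'
from h import *
import pickle
w1,w2=[pickle.load(open(n,"rb")) for n in("b1.pkl","b2.pkl")]
A=[(257,71),(336,71),(334,194),(263,194)];B=[(268.5,176),(361,175),(359,305.5),(276.5,306.5)]
T=[tri((w1,*a),(w2,*b)) for a,b in zip(A,B)];print(np.round(T,4),rect(T))
print(rect([atz(w2,*q,.024) for q in B]))
plan([.6425,-.1948,.004],.325-np.pi/2)
E
```

```text
[[ 0.6778 -0.15    0.0238]
 [ 0.6974 -0.2075  0.0236]
 [ 0.6073 -0.2386  0.0233]
 [ 0.5877 -0.1813  0.0236]] (array([ 0.6425, -0.1943]), 0.333, 0.0953, 0.0606)
(array([ 0.6427, -0.1943]), 0.337, 0.095, 0.0606)
1 {'tx': -0.0012, 'ty': -0.0037, 'tz': 0.0352, 'roll': -0.0039}
2 {'tx': -0.0012, 'ty': -0.0037, 'tz': 0.0352, 'roll': -0.0039}
```

Call:
servo_tool(
  series=[
    {"tx": -0.0015, "ty": -0.004, "tz": 0.025, "roll": -0.008},
    {"tx": -0.0014, "ty": -0.0038, "tz": 0.025, "roll": -0.008},
    {"tx": 0.0, "ty": 0.0, "tz": 0.015, "roll": 0.0},
    {"tx": 0.0, "ty": 0.0, "tz": 0.005, "roll": 0.0},
    {"tx": 0.0, "ty": 0.0, "tz": 0.0, "roll": 0.0},
  ],
)

```text
t: 2.72
eef_pos: [0.6443, -0.1943, 0.0062]
orientation: [0.815, -0.58, 0.001, -0.0]
ft_force: [-0.2, 0.4, -0.5]
grip_width: 0.0942
```

Call:
servo_tool(
  series=[
    {"tx": 0.0, "ty": 0.0, "tz": 0.0, "roll": 0.0},
    {"tx": 0.0, "ty": 0.0, "tz": 0.0, "roll": 0.0},
    {"tx": 0.0, "ty": 0.0, "tz": 0.0, "roll": 0.0},
    {"tx": 0.0, "ty": 0.0, "tz": 0.0, "roll": 0.0},
  ],
  jaw=0,
  force=25,
)

```text
t: 3.22
eef_pos: [0.6444, -0.1938, 0.0058]
orientation: [0.815, -0.58, 0.0, 0.0]
ft_force: [0.7, -0.7, 0.2]
grip_width: 0.0596
```

Call:
servo_tool(
  series=[
    {"tx": 0.0, "ty": 0.0, "tz": 0.0, "roll": 0.0},
    {"tx": 0.0, "ty": 0.0, "tz": 0.0, "roll": 0.0},
  ],
)

```text
t: 3.48
eef_pos: [0.6444, -0.1938, 0.0057]
orientation: [0.815, -0.58, 0.0, 0.0]
ft_force: [-0.2, -0.5, 1.2]
grip_width: 0.0595
```

```bash
python3 snap.py b3; python3 -c "
from h import *
plan([.6425,-.1943,.11]);print();plan([.6,.1,.11],.234-np.pi/2)"
```

```text
3.52 [ 0.6444 -0.1938  0.0057] -1.237 f [0.6 0.5 1. ] w 0.0597 [ 0. -0. -1.]
1 {'tx': -0.0, 'ty': 0.0007, 'tz': -0.0348, 'roll': -0.0}
2 {'tx': -0.0, 'ty': 0.0007, 'tz': -0.0348, 'roll': -0.0}
3 {'tx': -0.0, 'ty': 0.0007, 'tz': -0.0348, 'roll': -0.0}

1 {'tx': -0.0417, 'ty': -0.0078, 'tz': -0.0149, 'roll': 0.0143}
2 {'tx': -0.0418, 'ty': -0.0072, 'tz': -0.0149, 'roll': 0.0143}
3 {'tx': -0.0419, 'ty': -0.0066, 'tz': -0.0149, 'roll': 0.0143}
4 {'tx': -0.042, 'ty': -0.006, 'tz': -0.0149, 'roll': 0.0143}
5 {'tx': -0.0421, 'ty': -0.0054, 'tz': -0.0149, 'roll': 0.0143}
6 {'tx': -0.0422, 'ty': -0.0048, 'tz': -0.0149, 'roll': 0.0143}
7 {'tx': -0.0422, 'ty': -0.0042, 'tz': -0.0149, 'roll': 0.0143}
```

Call:
servo_tool(
  series=[
    {"tx": 0.0, "ty": 0.0, "tz": -0.01, "roll": 0.0},
    {"tx": 0.0, "ty": 0.0, "tz": -0.03, "roll": 0.0},
    {"tx": 0.0, "ty": 0.0, "tz": -0.035, "roll": 0.0},
    {"tx": 0.0, "ty": 0.0, "tz": -0.03, "roll": 0.0},
    {"tx": 0.0, "ty": 0.0, "tz": 0.0, "roll": 0.0},
  ],
)

```text
t: 4.15
eef_pos: [0.646, -0.1943, 0.114]
orientation: [0.815, -0.58, 0.003, -0.001]
ft_force: [0.6, -1.2, -3.2]
grip_width: 0.0597
```

```bash
python3 -c "
from h import *
print(robot.state()['grip_width'],robot.state()['ft_force'])
plan([.54,.165,.13],.234-np.pi/2)"
```

```text
0.059713048108124576 [ 0.56127716 -1.16810607 -3.17240886]
1 {'tx': -0.0416, 'ty': -0.002, 'tz': -0.0018, 'roll': 0.0111}
2 {'tx': -0.0416, 'ty': -0.0015, 'tz': -0.0018, 'roll': 0.0111}
3 {'tx': -0.0416, 'ty': -0.001, 'tz': -0.0018, 'roll': 0.0111}
4 {'tx': -0.0416, 'ty': -0.0006, 'tz': -0.0018, 'roll': 0.0111}
5 {'tx': -0.0416, 'ty': -0.0001, 'tz': -0.0018, 'roll': 0.0111}
6 {'tx': -0.0416, 'ty': 0.0004, 'tz': -0.0018, 'roll': 0.0111}
7 {'tx': -0.0416, 'ty': 0.0008, 'tz': -0.0018, 'roll': 0.0111}
8 {'tx': -0.0416, 'ty': 0.0013, 'tz': -0.0018, 'roll': 0.0111}
9 {'tx': -0.0416, 'ty': 0.0017, 'tz': -0.0018, 'roll': 0.0111}
```

Call:
servo_tool(
  series=[
    {"tx": -0.03, "ty": -0.002, "tz": -0.002, "roll": 0.011},
    {"tx": -0.042, "ty": -0.0015, "tz": -0.002, "roll": 0.011},
    {"tx": -0.042, "ty": -0.001, "tz": -0.002, "roll": 0.011},
    {"tx": -0.042, "ty": -0.0005, "tz": -0.002, "roll": 0.011},
    {"tx": -0.042, "ty": 0.0, "tz": -0.002, "roll": 0.011},
  ],
)

```text
t: 4.78
eef_pos: [0.5866, -0.0022, 0.1178]
orientation: [0.798, -0.602, -0.002, 0.001]
ft_force: [0.1, 0.6, -1.9]
grip_width: 0.0598
```

Call:
servo_tool(
  series=[
    {"tx": -0.042, "ty": 0.0005, "tz": -0.002, "roll": 0.011},
    {"tx": -0.042, "ty": 0.001, "tz": -0.002, "roll": 0.011},
    {"tx": -0.042, "ty": 0.001, "tz": -0.002, "roll": 0.011},
    {"tx": -0.042, "ty": 0.002, "tz": -0.002, "roll": 0.011},
    {"tx": -0.01, "ty": 0.0, "tz": 0.0, "roll": 0.0},
  ],
)

```text
t: 5.4
eef_pos: [0.5362, 0.1693, 0.1263]
orientation: [0.786, -0.618, -0.001, 0.001]
ft_force: [1.1, 0.1, -3.9]
grip_width: 0.0599
```

Call:
servo_tool(
  series=[
    {"tx": 0.0, "ty": 0.0, "tz": 0.0, "roll": 0.0},
    {"tx": 0.0, "ty": 0.0, "tz": 0.0, "roll": 0.0},
  ],
)

```text
t: 5.65
eef_pos: [0.5382, 0.166, 0.1275]
orientation: [0.785, -0.62, -0.0, 0.001]
ft_force: [0.6, 0.3, -3.1]
grip_width: 0.0597
```

```bash
python3 snap.py j1
```

```text
5.7 [0.5384 0.166  0.1278] -1.3376 f [ 0.  -0.3 -2.7] w 0.0598 [-0.001 -0.001 -1.   ]
```

View pics/j1.png

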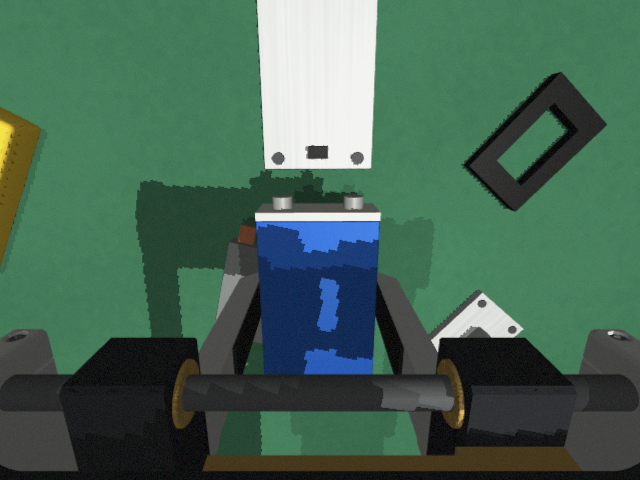

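Call:
servo_tool(
  series=[
    {"tx": 0.0, "ty": 0.015, "tz": -0.025, "roll": 0.0},
    {"tx": 0.0, "ty": 0.015, "tz": -0.025, "roll": 0.0},
    {"tx": 0.0, "ty": 0.015, "tz": -0.025, "roll": 0.0},
    {"tx": 0.0, "ty": 0.015, "tz": -0.025, "roll": 0.0},
    {"tx": 0.0, "ty": 0.0, "tz": 0.0, "roll": 0.0},
  ],
)

```text
t: 6.32
eef_pos: [0.4812, 0.1525, 0.2313]
orientation: [0.785, -0.62, 0.002, -0.002]
ft_force: [-0.0, 1.2, -3.5]
grip_width: 0.06
```

Call:
servo_tool(
  series=[
    {"tx": 0.0, "ty": 0.0, "tz": 0.0, "roll": 0.0},
  ],
)

```text
t: 6.45
eef_pos: [0.4801, 0.1527, 0.2273]
orientation: [0.785, -0.62, -0.0, 0.0]
ft_force: [0.1, 0.0, -3.3]
grip_width: 0.0601
```

```bash
python3 snap.py j2; python3 - <<'E'
from h import *
import pickle
w=pickle.load(open("j1.pkl","rb"))
cv2.imwrite("pics/j2c.png",cv2.resize(cv2.imread("pics/j2.png")[0:240,190:510],None,fx=2.5,fy=2.5,interpolation=cv2.INTER_CUBIC))
y=-1.3376;xh=np.array([-np.sin(y),np.cos(y)]);yh=np.array([np.cos(y),np.sin(y)])
for q in[(256,212),(380,212)]:
    d=atz(w,*q,.1461)[:2]-[.5384,.166]; print(d@xh,d@yh)
E
```

```text
6.5 [0.4799 0.1528 0.2267] -1.3369 f [-0.1  0.4 -3.4] w 0.06 [-0.002 -0.001 -1.   ]
0.046132124376729956 -0.030074588258156575
0.0460776013931198 0.029024413187199054
```

View pics/j2c.png

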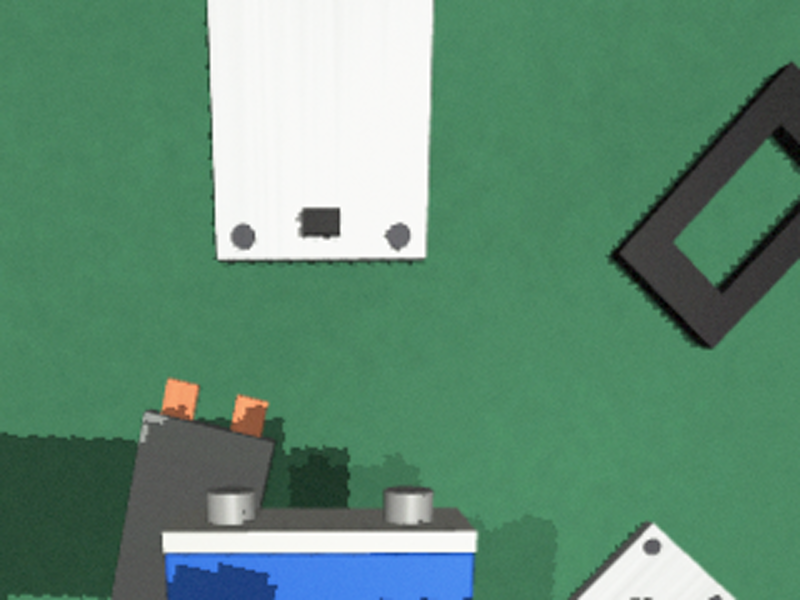

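Call:
servo_tool(
  series=[
    {"tx": 0.0, "ty": -0.035, "tz": 0.0, "roll": 0.0},
    {"tx": 0.0, "ty": -0.03, "tz": 0.0, "roll": 0.0},
    {"tx": 0.0, "ty": 0.0, "tz": 0.0, "roll": 0.0},
    {"tx": 0.0, "ty": 0.0, "tz": 0.0, "roll": 0.0},
  ],
)

```text
t: 7.0
eef_pos: [0.5426, 0.1682, 0.2267]
orientation: [0.785, -0.619, -0.001, 0.001]
ft_force: [0.4, 0.0, -2.7]
grip_width: 0.0599
```

```bash
python3 snap.py j3; python3 - <<'E'
import cv2
cv2.imwrite("pics/j3c.png",cv2.resize(cv2.imread("pics/j3.png")[0:220,240:400],None,fx=2.7,fy=2.7,interpolation=cv2.INTER_CUBIC))
E
```

```text
7.05 [0.5425 0.1682 0.2274] -1.3361 f [ 0.6 -0.2 -3.3] w 0.0598 [-0.002 -0.001 -1.   ]
```

View pics/j3c.png

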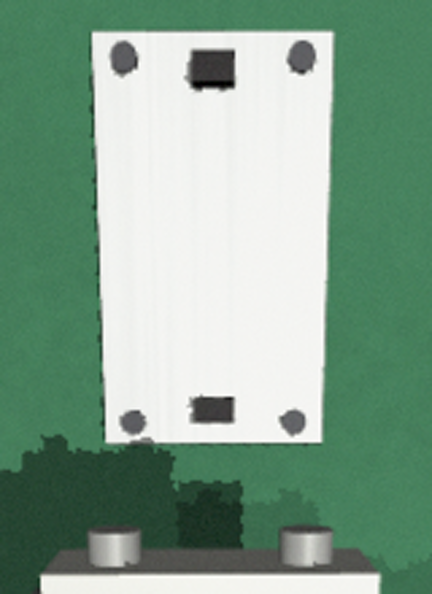

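```bash
python3 - <<'E'
from h import *
import pickle
w1,w2,w3=[pickle.load(open(n+".pkl","rb")) for n in("j1","j2","j3")]
g=lambda U,V,f,x0:(x0+(U+.5)/f-.5,(V+.5)/f-.5)
C=[g(U,V,2.7,240) for U,V in[(92,31),(333,31),(322,442),(106,442)]]
print("j3",rect([atz(w3,*q,.012) for q in C]))
for a,b,c in[((265,168),g(218,260,2.5,190),C[3]),((371,168),g(426,259,2.5,190),C[2])]:
    print(tri((w1,*a),(w2,*b),(w3,*c)).round(4), tri((w1,*a),(w3,*c)).round(4),[atz(w,*q,.012).round(4)[:2].tolist() for w,q in((w1,a),(w2,b),(w3,c))])
E
```

```text
j3 (array([0.6636, 0.1965]), 0.238, 0.1491, 0.0894)
[0.5801 0.2229 0.0061] [0.5799 0.2232 0.0044] [[0.5808, 0.2223], [0.5798, 0.2219], [0.5807, 0.2226]]
[0.6012 0.1348 0.0083] [0.6014 0.1352 0.0113] [[0.6013, 0.1353], [0.6008, 0.1352], [0.6015, 0.1353]]
```

```bash
python3 -c "
from h import *
plan([.6656,.1962,.06],.237-np.pi/2)"
```

```text
1 {'tx': 0.0003, 'ty': -0.0252, 'tz': 0.0335, 'roll': -0.0005}
2 {'tx': 0.0003, 'ty': -0.0252, 'tz': 0.0335, 'roll': -0.0005}
3 {'tx': 0.0003, 'ty': -0.0252, 'tz': 0.0335, 'roll': -0.0005}
4 {'tx': 0.0003, 'ty': -0.0252, 'tz': 0.0335, 'roll': -0.0005}
5 {'tx': 0.0003, 'ty': -0.0252, 'tz': 0.0335, 'roll': -0.0005}
```

Call:
servo_tool(
  series=[
    {"tx": 0.0, "ty": -0.04, "tz": 0.02, "roll": -0.003},
    {"tx": 0.0005, "ty": -0.04, "tz": 0.02, "roll": 0.0},
    {"tx": 0.0005, "ty": -0.035, "tz": 0.03, "roll": 0.0},
    {"tx": 0.0005, "ty": -0.011, "tz": 0.05, "roll": 0.0},
    {"tx": 0.0, "ty": 0.0, "tz": 0.047, "roll": 0.0},
  ],
)

```text
t: 7.68
eef_pos: [0.6661, 0.1965, 0.0597]
orientation: [0.786, -0.618, 0.0, 0.0]
ft_force: [0.3, -0.4, -3.8]
grip_width: 0.0601
```

Call:
servo_tool(
  series=[
    {"tx": 0.0, "ty": 0.0, "tz": 0.0, "roll": 0.0},
    {"tx": 0.0, "ty": 0.0, "tz": 0.0, "roll": 0.0},
    {"tx": 0.0, "ty": 0.0, "tz": 0.0, "roll": 0.0},
    {"tx": 0.0, "ty": 0.0, "tz": 0.0, "roll": 0.0},
  ],
)

```text
t: 8.18
eef_pos: [0.6673, 0.1968, 0.0646]
orientation: [0.786, -0.618, 0.002, -0.002]
ft_force: [-0.2, -0.8, -3.2]
grip_width: 0.0598
```

```bash
python3 -c "
from h import *
plan([.6656,.1962,.025],.237-np.pi/2);print(robot.state()['eef_pos'],toolyaw())"
```

```text
1 {'tx': 0.0002, 'ty': 0.0018, 'tz': 0.0396, 'roll': 0.0008}
[0.66733784 0.19682144 0.06461817] -1.332962820522559
```

Call:
servo_tool(
  series=[
    {"tx": 0.0002, "ty": 0.0017, "tz": 0.015, "roll": 0.0},
    {"tx": 0.0, "ty": 0.0, "tz": 0.015, "roll": 0.0},
    {"tx": 0.0, "ty": 0.0, "tz": 0.008, "roll": 0.0},
    {"tx": 0.0, "ty": 0.0, "tz": 0.0, "roll": 0.0},
    {"tx": 0.0, "ty": 0.0, "tz": 0.0, "roll": 0.0},
  ],
)

```text
t: 8.8
eef_pos: [0.6647, 0.196, 0.0236]
orientation: [0.786, -0.618, 0.0, -0.0]
ft_force: [1.0, 0.2, -2.8]
grip_width: 0.0598
```

Call:
servo_tool(
  series=[
    {"tx": 0.0, "ty": 0.0, "tz": 0.001, "roll": 0.0},
    {"tx": 0.0, "ty": 0.0, "tz": 0.001, "roll": 0.0},
    {"tx": 0.0, "ty": 0.0, "tz": 0.0, "roll": 0.0},
  ],
)

```text
t: 9.18
eef_pos: [0.6644, 0.1959, 0.0216]
orientation: [0.786, -0.618, 0.0, -0.0]
ft_force: [0.4, 0.1, -3.1]
grip_width: 0.0597
```

```bash
python3 -c "
from h import *
plan([.6656,.1962,.0177],.237-np.pi/2);print(robot.state()['eef_pos'],toolyaw())"
```

```text
1 {'tx': -0.0, 'ty': -0.0012, 'tz': 0.0039, 'roll': 0.0008}
[0.66439669 0.195908   0.02158496] -1.3330223152609357
```

Call:
servo_tool(
  series=[
    {"tx": 0.0, "ty": -0.0012, "tz": 0.001, "roll": 0.0},
    {"tx": 0.0, "ty": 0.0, "tz": 0.001, "roll": 0.0},
    {"tx": 0.0, "ty": 0.0, "tz": 0.0, "roll": 0.0},
    {"tx": 0.0, "ty": 0.0, "tz": 0.0, "roll": 0.0},
  ],
)

```text
t: 9.68
eef_pos: [0.6655, 0.1962, 0.0194]
orientation: [0.786, -0.618, 0.0, 0.0]
ft_force: [-0.9, -0.3, -3.7]
grip_width: 0.0599
```

Call:
servo_tool(
  series=[
    {"tx": 0.0, "ty": 0.0, "tz": 0.001, "roll": 0.0},
    {"tx": 0.0, "ty": 0.0, "tz": 0.0, "roll": 0.0},
    {"tx": 0.0, "ty": 0.0, "tz": 0.0, "roll": 0.0},
  ],
)

```text
t: 10.05
eef_pos: [0.6655, 0.1962, 0.0184]
orientation: [0.786, -0.618, 0.0, 0.0]
ft_force: [0.8, 0.5, -2.5]
grip_width: 0.0599
```

Call:
servo_tool(
  series=[
    {"tx": 0.0, "ty": 0.0, "tz": 0.001, "roll": 0.0},
    {"tx": 0.0, "ty": 0.0, "tz": 0.0, "roll": 0.0},
    {"tx": 0.0, "ty": 0.0, "tz": 0.0, "roll": 0.0},
  ],
)

```text
t: 10.42
eef_pos: [0.6657, 0.1962, 0.0178]
orientation: [0.786, -0.618, 0.0, -0.0]
ft_force: [0.1, 0.3, -0.2]
grip_width: 0.0598
```

Call:
servo_tool(
  series=[
    {"tx": 0.0, "ty": 0.0, "tz": 0.0, "roll": 0.0},
    {"tx": 0.0, "ty": 0.0, "tz": 0.0, "roll": 0.0},
    {"tx": 0.0, "ty": 0.0, "tz": 0.0, "roll": 0.0},
    {"tx": 0.0, "ty": 0.0, "tz": 0.0, "roll": 0.0},
  ],
  jaw=100,
)

```text
t: 10.92
eef_pos: [0.6656, 0.1962, 0.0176]
orientation: [0.786, -0.618, 0.0, -0.0]
ft_force: [0.1, -0.7, -0.7]
grip_width: 0.0932
```

Call:
servo_tool(
  series=[
    {"tx": 0.0, "ty": 0.0, "tz": -0.015, "roll": 0.0},
    {"tx": 0.0, "ty": 0.0, "tz": -0.03, "roll": 0.0},
    {"tx": 0.0, "ty": 0.02, "tz": -0.04, "roll": 0.0},
    {"tx": 0.0, "ty": 0.03, "tz": -0.03, "roll": 0.0},
    {"tx": 0.0, "ty": 0.0, "tz": 0.0, "roll": 0.0},
  ],
)

```text
t: 11.55
eef_pos: [0.6183, 0.1848, 0.1382]
orientation: [0.786, -0.618, 0.003, -0.004]
ft_force: [0.5, 0.1, -0.3]
grip_width: 0.094
```

Call:
servo_tool(
  series=[
    {"tx": 0.0, "ty": 0.0, "tz": 0.0, "roll": 0.0},
    {"tx": 0.0, "ty": 0.0, "tz": 0.0, "roll": 0.0},
  ],
)

```text
t: 11.8
eef_pos: [0.6166, 0.1843, 0.1302]
orientation: [0.786, -0.618, -0.001, 0.001]
ft_force: [0.0, -0.3, -0.3]
grip_width: 0.0938
```

```bash
python3 snap.py p1; python3 -c "
import cv2
cv2.imwrite('pics/p1c.png',cv2.resize(cv2.imread('pics/p1.png')[60:360,120:520],None,fx=2,fy=2,interpolation=cv2.INTER_CUBIC))
from h import *
plan([.6,.035,.11],-.481-np.pi/2)"
```

```text
11.85 [0.6166 0.1843 0.1302] -1.3331 f [-0.1 -0.7 -0.3] w 0.0941 [-0.003 -0.001 -1.   ]
1 {'tx': 0.0282, 'ty': 0.0103, 'tz': 0.004, 'roll': 0.1437}
2 {'tx': 0.0294, 'ty': 0.0061, 'tz': 0.004, 'roll': 0.1437}
3 {'tx': 0.03, 'ty': 0.0018, 'tz': 0.004, 'roll': 0.1437}
4 {'tx': 0.0299, 'ty': -0.0025, 'tz': 0.004, 'roll': 0.1437}
5 {'tx': 0.0293, 'ty': -0.0067, 'tz': 0.004, 'roll': 0.1437}
```

View pics/p1c.png

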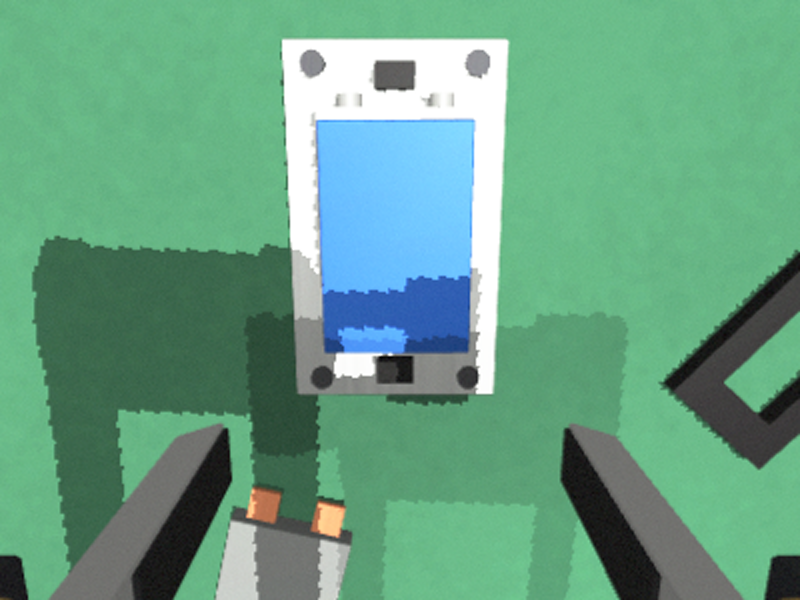

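```bash
python3 - <<'E'
from h import *
import pickle
w=pickle.load(open("p1.pkl","rb"))
g=lambda U,V:(120+(U+.5)/2-.5,60+(V+.5)/2-.5)
c,y,a,b=rect([atz(w,*g(*q),.012) for q in[(283,39),(508,40),(494,393),(297,394)]]);print(c,y,a,b)
X=np.array([np.cos(y),np.sin(y)]);Y=np.array([-X[1],X[0]])
P=[atz(w,*g(*q),.036)[:2]-c for q in[(316,121),(475,121),(470,353),(325,353)]]
for p in P: print(p@X,p@Y)
E
```

```text
[0.6635 0.1964] 0.236 0.1491 0.0897
0.043130803394420256 0.02993687516108714
0.0431702607589019 -0.02985515745353501
-0.04790057200298397 -0.030843718157677696
-0.047937141768222544 0.02918113983752915
```

The blue cell lies on the jig within about 0.5 mm of centre. Next is the spacer.

Call:
servo_tool(
  series=[
    {"tx": 0.028, "ty": 0.009, "tz": 0.01, "roll": 0.144},
    {"tx": 0.029, "ty": 0.005, "tz": 0.01, "roll": 0.144},
    {"tx": 0.03, "ty": 0.0, "tz": 0.01, "roll": 0.144},
    {"tx": 0.03, "ty": -0.005, "tz": 0.01, "roll": 0.144},
    {"tx": 0.029, "ty": -0.01, "tz": 0.01, "roll": 0.144},
  ],
)

```text
t: 12.48
eef_pos: [0.6096, 0.0338, 0.0805]
orientation: [-0.516, 0.857, 0.001, -0.001]
ft_force: [0.6, -0.2, -0.1]
grip_width: 0.0941
```

Call:
servo_tool(
  series=[
    {"tx": 0.0, "ty": 0.0, "tz": 0.0, "roll": 0.0},
    {"tx": 0.0, "ty": 0.0, "tz": 0.0, "roll": 0.0},
    {"tx": 0.0, "ty": 0.0, "tz": 0.0, "roll": 0.0},
  ],
)

```text
t: 12.85
eef_pos: [0.6103, 0.0358, 0.0827]
orientation: [-0.519, 0.855, 0.0, 0.0]
ft_force: [0.4, -0.2, 0.1]
grip_width: 0.0938
```

```bash
python3 snap.py s1; python3 -c "
import cv2
cv2.imwrite('pics/s1c.png',cv2.resize(cv2.imread('pics/s1.png')[60:360,120:520],None,fx=2,fy=2,interpolation=cv2.INTER_CUBIC))"
```

```text
12.9 [0.6103 0.0358 0.0828] -2.051 f [0.8 0.  0.5] w 0.0941 [ 0.001  0.    -1.   ]
```

View pics/s1c.png

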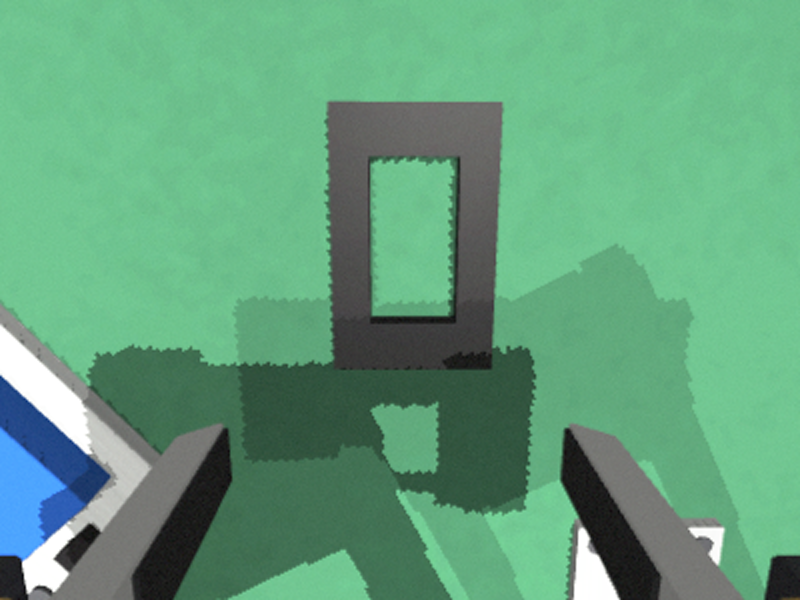

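```bash
python3 - <<'E'
from h import *
import pickle
w=pickle.load(open("s1.pkl","rb")); t=grab("top")
g=lambda U,V:(120+(U+.5)/2-.5,60+(V+.5)/2-.5)
f=lambda U,V:(200+(U+.5)/3.5-.5,185+(V+.5)/3.5-.5)
C=[g(*q) for q in[(327,102),(503,102),(492,369),(333,369)]]
c,y,a,b=rect([atz(w,*q,.012) for q in C]);print(c,y,a,b)
for q,r in zip(C,[(381,101),(460,141),(396,265),(316,225)]): print(tri((w,*q),(t,*f(*r))).round(4))
plan([*c,.03],y-np.pi/2)
E
```

```text
[0.6508 0.0071] -0.483 0.0958 0.0603
[0.7077 0.0116 0.0053]
[ 0.6791 -0.0422  0.0085]
[0.5945 0.0022 0.0122]
[0.6222 0.0558 0.0117]
1 {'tx': 0.0033, 'ty': -0.0246, 'tz': 0.0264, 'roll': 0.0013}
2 {'tx': 0.0033, 'ty': -0.0246, 'tz': 0.0264, 'roll': 0.0013}
```

Call:
servo_tool(
  series=[
    {"tx": 0.0033, "ty": -0.0246, "tz": 0.025, "roll": 0.001},
    {"tx": 0.0033, "ty": -0.0246, "tz": 0.025, "roll": 0.001},
    {"tx": 0.0, "ty": 0.0, "tz": 0.018, "roll": 0.0},
    {"tx": 0.0, "ty": 0.0, "tz": 0.009, "roll": 0.0},
    {"tx": 0.0, "ty": 0.0, "tz": 0.0, "roll": 0.0},
  ],
)

```text
t: 13.58
eef_pos: [0.6495, 0.0068, 0.005]
orientation: [-0.517, 0.856, 0.0, -0.001]
ft_force: [-0.2, 0.2, 0.1]
grip_width: 0.0936
```

Call:
servo_tool(
  series=[
    {"tx": 0.0, "ty": 0.0, "tz": 0.0, "roll": 0.0},
    {"tx": 0.0, "ty": 0.0, "tz": 0.0, "roll": 0.0},
    {"tx": 0.0, "ty": 0.0, "tz": 0.0, "roll": 0.0},
  ],
)

```text
t: 13.95
eef_pos: [0.6508, 0.0061, 0.0063]
orientation: [-0.517, 0.856, -0.0, 0.001]
ft_force: [-0.2, -0.2, 0.8]
grip_width: 0.094
```

```bash
python3 -c "
from h import *
plan([.6508,.0071,.003],-.483-np.pi/2);print(robot.state()['eef_pos'],toolyaw())"
```

```text
1 {'tx': -0.0009, 'ty': 0.0005, 'tz': 0.0033, 'roll': -0.0011}
[0.6508401  0.00605461 0.00633213] -2.0548475127197756
```

Light frame: moderate grip force.

Call:
servo_tool(
  series=[
    {"tx": -0.0009, "ty": 0.0005, "tz": 0.002, "roll": -0.001},
    {"tx": 0.0, "ty": 0.0, "tz": 0.0015, "roll": 0.0},
    {"tx": 0.0, "ty": 0.0, "tz": 0.0, "roll": 0.0},
    {"tx": 0.0, "ty": 0.0, "tz": 0.0, "roll": 0.0},
  ],
)

```text
t: 14.45
eef_pos: [0.6504, 0.007, 0.0019]
orientation: [-0.517, 0.856, 0.0, -0.0]
ft_force: [-0.1, 0.2, 0.6]
grip_width: 0.0941
```

Call:
servo_tool(
  series=[
    {"tx": 0.0, "ty": 0.0, "tz": 0.0, "roll": 0.0},
    {"tx": 0.0, "ty": 0.0, "tz": 0.0, "roll": 0.0},
    {"tx": 0.0, "ty": 0.0, "tz": 0.0, "roll": 0.0},
    {"tx": 0.0, "ty": 0.0, "tz": 0.0, "roll": 0.0},
    {"tx": 0.0, "ty": 0.0, "tz": 0.0, "roll": 0.0},
  ],
  jaw=0,
  force=15,
)

```text
t: 15.08
eef_pos: [0.6505, 0.007, 0.002]
orientation: [-0.517, 0.856, -0.0, 0.0]
ft_force: [0.3, 0.6, -0.2]
grip_width: 0.0597
```

```bash
python3 snap.py s2
```

```text
15.12 [0.6505 0.007  0.002 ] -2.054 f [-0.7 -0.1  0.7] w 0.0599 [ 0. -0. -1.]
```

Call:
servo_tool(
  series=[
    {"tx": 0.0, "ty": 0.0, "tz": -0.01, "roll": 0.0},
    {"tx": 0.0, "ty": 0.0, "tz": -0.03, "roll": 0.0},
    {"tx": 0.0, "ty": 0.0, "tz": -0.04, "roll": 0.0},
    {"tx": 0.0, "ty": 0.0, "tz": -0.02, "roll": 0.0},
    {"tx": 0.0, "ty": 0.0, "tz": 0.0, "roll": 0.0},
  ],
)

```text
t: 15.75
eef_pos: [0.6518, 0.007, 0.1045]
orientation: [-0.517, 0.856, -0.001, 0.002]
ft_force: [0.5, -0.4, -0.4]
grip_width: 0.0597
```

Call:
servo_tool(
  series=[
    {"tx": 0.0, "ty": 0.0, "tz": 0.0, "roll": 0.0},
    {"tx": 0.0, "ty": 0.0, "tz": 0.0, "roll": 0.0},
  ],
)

```text
t: 16.0
eef_pos: [0.6492, 0.0071, 0.0995]
orientation: [-0.517, 0.856, 0.001, -0.002]
ft_force: [0.5, 0.7, -0.2]
grip_width: 0.0597
```

```bash
python3 snap.py s3; python3 -c "
import cv2
cv2.imwrite('pics/s3c.png',cv2.resize(cv2.imread('pics/s3.png')[150:390,160:480],None,fx=2.5,fy=2.5,interpolation=cv2.INTER_CUBIC))
from h import *
plan([.6635,.1964,.12],.237-np.pi/2)"
```

```text
16.05 [0.6494 0.0071 0.0998] -2.054 f [-0.5  0.8 -0.4] w 0.0601 [-0.004  0.    -1.   ]
1 {'tx': -0.0348, 'ty': 0.0151, 'tz': -0.004, 'roll': -0.144}
2 {'tx': -0.0366, 'ty': 0.0099, 'tz': -0.004, 'roll': -0.144}
3 {'tx': -0.0377, 'ty': 0.0046, 'tz': -0.004, 'roll': -0.144}
4 {'tx': -0.0379, 'ty': -0.0009, 'tz': -0.004, 'roll': -0.144}
5 {'tx': -0.0374, 'ty': -0.0063, 'tz': -0.004, 'roll': -0.144}
```

View pics/s3c.png

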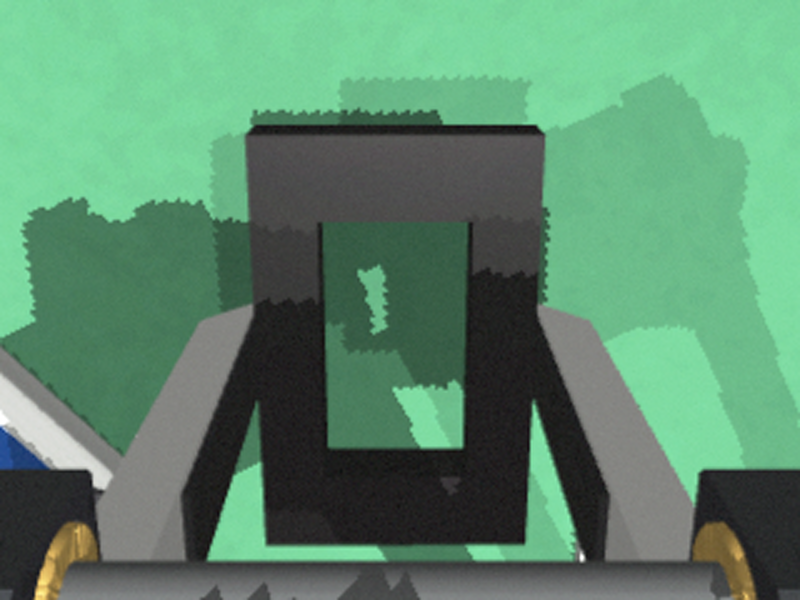

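```bash
cat > off.py <<'E'
from h import *
import pickle
def off(n,C,dz,x0,y0,f):
    w=pickle.load(open(n+".pkl","rb")); T=np.linalg.inv(np.array(w["T_tool_cam"]))
    tR=w["Rm"]@T[:3,:3].T if 0 else w["Rm"]@np.array(w["T_tool_cam"])[:3,:3].T
    o=w["P"]-tR@np.array(w["T_tool_cam"])[:3,3]
    for U,V in C:
        p=tR.T@(atz(w,x0+(U+.5)/f-.5,y0+(V+.5)/f-.5,o[2]+dz)-o); print("fwd %.1f  toolx %.1f"%(-p[1]*1e3,p[0]*1e3))
E
python3 -c "
from off import *
off('s3',[(246,134),(545,134),(527,545),(267,545)],.010,160,150,2.5)"
```

```text
fwd 48.8  toolx -29.3
fwd 48.7  toolx 30.2
fwd -47.9  toolx 30.8
fwd -47.7  toolx -29.4
```

Call:
servo_tool(
  series=[
    {"tx": -0.035, "ty": 0.015, "tz": -0.004, "roll": -0.144},
    {"tx": -0.037, "ty": 0.01, "tz": -0.004, "roll": -0.144},
    {"tx": -0.038, "ty": 0.005, "tz": 0.0, "roll": -0.144},
    {"tx": -0.038, "ty": -0.001, "tz": 0.0, "roll": -0.144},
    {"tx": -0.036, "ty": -0.006, "tz": 0.0, "roll": -0.144},
  ],
)

```text
t: 16.68
eef_pos: [0.6639, 0.197, 0.1086]
orientation: [0.787, -0.617, -0.001, 0.001]
ft_force: [-0.2, 0.3, 0.2]
grip_width: 0.0602
```

Call:
servo_tool(
  series=[
    {"tx": 0.0, "ty": 0.0, "tz": 0.02, "roll": 0.0},
    {"tx": 0.0, "ty": 0.0, "tz": 0.02, "roll": 0.0},
    {"tx": 0.0, "ty": 0.0, "tz": 0.0, "roll": 0.0},
    {"tx": 0.0, "ty": 0.0, "tz": 0.0, "roll": 0.0},
  ],
)

```text
t: 17.18
eef_pos: [0.6644, 0.1946, 0.0696]
orientation: [0.785, -0.619, -0.0, 0.0]
ft_force: [0.0, -0.6, 0.1]
grip_width: 0.0601
```

```bash
python3 -c "
from h import *
plan([.6630,.1963,.043],.237-np.pi/2);print(robot.state()['eef_pos'],toolyaw())"
```

```text
1 {'tx': -0.002, 'ty': 0.0009, 'tz': 0.0266, 'roll': -0.002}
[0.66437696 0.19459331 0.06961467] -1.3358042751614412
```

Call:
servo_tool(
  series=[
    {"tx": -0.002, "ty": 0.001, "tz": 0.012, "roll": -0.002},
    {"tx": 0.0, "ty": 0.0, "tz": 0.008, "roll": 0.0},
    {"tx": 0.0, "ty": 0.0, "tz": 0.006, "roll": 0.0},
    {"tx": 0.0, "ty": 0.0, "tz": 0.0, "roll": 0.0},
    {"tx": 0.0, "ty": 0.0, "tz": 0.0, "roll": 0.0},
  ],
)

```text
t: 17.8
eef_pos: [0.6631, 0.1976, 0.0442]
orientation: [0.786, -0.618, 0.0, -0.0]
ft_force: [-0.1, 0.0, -0.7]
grip_width: 0.0599
```

Call:
servo_tool(
  series=[
    {"tx": 0.0, "ty": 0.0, "tz": 0.0, "roll": 0.0},
    {"tx": 0.0, "ty": 0.0, "tz": 0.0, "roll": 0.0},
  ],
)

```text
t: 18.05
eef_pos: [0.6631, 0.1976, 0.0444]
orientation: [0.786, -0.618, 0.0, -0.0]
ft_force: [0.8, -0.7, 0.2]
grip_width: 0.0597
```

```bash
python3 -c "
from h import *
plan([.6630,.1963,.038],.237-np.pi/2);print(robot.state()['eef_pos'],toolyaw())"
```

```text
1 {'tx': 0.0012, 'ty': 0.0004, 'tz': 0.0064, 'roll': 0.0019}
[0.66311652 0.19755679 0.04436299] -1.3318880767222339
```

Call:
servo_tool(
  series=[
    {"tx": 0.0012, "ty": 0.0004, "tz": 0.002, "roll": 0.002},
    {"tx": 0.0, "ty": 0.0, "tz": 0.002, "roll": 0.0},
    {"tx": 0.0, "ty": 0.0, "tz": 0.001, "roll": 0.0},
    {"tx": 0.0, "ty": 0.0, "tz": 0.0, "roll": 0.0},
    {"tx": 0.0, "ty": 0.0, "tz": 0.0, "roll": 0.0},
  ],
)

```text
t: 18.68
eef_pos: [0.6628, 0.1962, 0.039]
orientation: [0.786, -0.619, 0.0, 0.0]
ft_force: [0.2, 0.0, -0.2]
grip_width: 0.0599
```

Call:
servo_tool(
  series=[
    {"tx": 0.0, "ty": 0.0, "tz": 0.001, "roll": 0.0},
    {"tx": 0.0, "ty": 0.0, "tz": 0.0, "roll": 0.0},
    {"tx": 0.0, "ty": 0.0, "tz": 0.0, "roll": 0.0},
  ],
)

```text
t: 19.05
eef_pos: [0.6628, 0.1962, 0.038]
orientation: [0.786, -0.619, 0.0, -0.0]
ft_force: [-0.2, 0.6, -0.4]
grip_width: 0.06
```

Call:
servo_tool(
  series=[
    {"tx": 0.0, "ty": 0.0, "tz": 0.0005, "roll": 0.0},
    {"tx": 0.0, "ty": 0.0, "tz": 0.0, "roll": 0.0},
    {"tx": 0.0, "ty": 0.0, "tz": 0.0, "roll": 0.0},
  ],
)

```text
t: 19.42
eef_pos: [0.6629, 0.1962, 0.038]
orientation: [0.786, -0.619, 0.0, -0.0]
ft_force: [-2.2, -1.0, 3.1]
grip_width: 0.0598
```

Call:
servo_tool(
  series=[
    {"tx": 0.0, "ty": 0.0, "tz": 0.0, "roll": 0.0},
    {"tx": 0.0, "ty": 0.0, "tz": 0.0, "roll": 0.0},
    {"tx": 0.0, "ty": 0.0, "tz": 0.0, "roll": 0.0},
    {"tx": 0.0, "ty": 0.0, "tz": 0.0, "roll": 0.0},
  ],
  jaw=100,
)

```text
t: 19.92
eef_pos: [0.6628, 0.1962, 0.0372]
orientation: [0.786, -0.619, -0.0, 0.0]
ft_force: [-0.3, 0.3, -0.5]
grip_width: 0.0929
```

Call:
servo_tool(
  series=[
    {"tx": 0.0, "ty": 0.0, "tz": -0.015, "roll": 0.0},
    {"tx": 0.0, "ty": 0.0, "tz": -0.03, "roll": 0.0},
    {"tx": 0.0, "ty": 0.02, "tz": -0.04, "roll": 0.0},
    {"tx": 0.0, "ty": 0.03, "tz": -0.02, "roll": 0.0},
    {"tx": 0.0, "ty": 0.0, "tz": 0.0, "roll": 0.0},
  ],
)

```text
t: 20.55
eef_pos: [0.615, 0.1848, 0.1472]
orientation: [0.786, -0.619, 0.002, -0.003]
ft_force: [0.3, 0.1, -0.1]
grip_width: 0.094
```

Call:
servo_tool(
  series=[
    {"tx": 0.0, "ty": 0.0, "tz": 0.0, "roll": 0.0},
    {"tx": 0.0, "ty": 0.0, "tz": 0.0, "roll": 0.0},
  ],
)

```text
t: 20.8
eef_pos: [0.6141, 0.1844, 0.1407]
orientation: [0.786, -0.619, -0.001, 0.001]
ft_force: [-0.3, 0.3, -0.6]
grip_width: 0.0941
```

```bash
python3 snap.py p2; python3 -c "
from h import *
plan([.413,.21,.085],.009-np.pi/2)"
```

```text
20.85 [0.6141 0.1844 0.1407] -1.3341 f [-0.1 -0.6 -0.1] w 0.0941 [-0.003 -0.001 -1.   ]
1 {'tx': -0.0144, 'ty': 0.0379, 'tz': 0.0111, 'roll': 0.0455}
2 {'tx': -0.0127, 'ty': 0.0385, 'tz': 0.0111, 'roll': 0.0455}
3 {'tx': -0.0109, 'ty': 0.0391, 'tz': 0.0111, 'roll': 0.0455}
4 {'tx': -0.0091, 'ty': 0.0395, 'tz': 0.0111, 'roll': 0.0455}
5 {'tx': -0.0073, 'ty': 0.0399, 'tz': 0.0111, 'roll': 0.0455}
```

Call:
servo_tool(
  series=[
    {"tx": -0.014, "ty": 0.038, "tz": 0.011, "roll": 0.0455},
    {"tx": -0.013, "ty": 0.039, "tz": 0.011, "roll": 0.0455},
    {"tx": -0.011, "ty": 0.039, "tz": 0.011, "roll": 0.0455},
    {"tx": -0.009, "ty": 0.039, "tz": 0.011, "roll": 0.0455},
    {"tx": -0.007, "ty": 0.04, "tz": 0.011, "roll": 0.0455},
  ],
)

```text
t: 21.48
eef_pos: [0.4117, 0.2097, 0.0862]
orientation: [0.71, -0.704, -0.0, 0.001]
ft_force: [0.0, 0.5, 1.2]
grip_width: 0.0941
```

Call:
servo_tool(
  series=[
    {"tx": 0.0, "ty": 0.0, "tz": 0.0, "roll": 0.0},
    {"tx": 0.0, "ty": 0.0, "tz": 0.0, "roll": 0.0},
    {"tx": 0.0, "ty": 0.0, "tz": 0.0, "roll": 0.0},
  ],
)

```text
t: 21.85
eef_pos: [0.4146, 0.2097, 0.088]
orientation: [0.71, -0.704, 0.0, -0.001]
ft_force: [0.1, 0.4, -0.1]
grip_width: 0.0941
```

```bash
python3 snap.py l1; python3 -c "
import cv2,numpy as np
a=cv2.imread('pics/p2.png')[60:300,230:390]; b=cv2.imread('pics/l1.png')[60:300,230:390]
cv2.imwrite('pics/m1.png',cv2.resize(np.hstack([a,b]),None,fx=2.5,fy=2.5,interpolation=cv2.INTER_CUBIC))"
```

```text
21.9 [0.4144 0.2096 0.0879] -1.5622 f [0.7 0.4 0.2] w 0.0938 [ 0.001  0.    -1.   ]
```

View pics/m1.png

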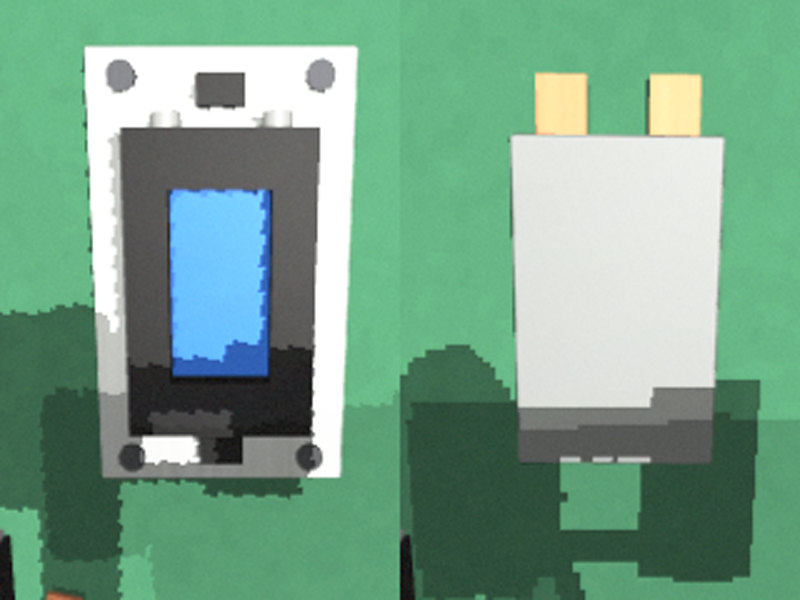

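```bash
python3 - <<'E'
from h import *
import pickle
a,b=[pickle.load(open(n+".pkl","rb")) for n in("p2","l1")]; t=grab("top")
g=lambda U,V:(230+(U+.5)/2.5-.5,60+(V+.5)/2.5-.5)
f=lambda U,V:(200+(U+.5)/3.5-.5,185+(V+.5)/3.5-.5)
print("spacer placed",rect([atz(a,*g(*q),.048) for q in[(121,128),(320,128),(312,436),(130,436)]]), "jig",rect([atz(a,*g(*q),.012) for q in[(85,46),(357,46),(341,477),(104,477)]]))
C=[g(*q) for q in[(111,136),(323,136),(312,461),(118,461)]]
c,y,l,s=rect([atz(b,*q,.014) for q in C]);print(c,y,l,s)
print(np.mean([tri((b,*q),(t,*f(*r))) for q,r in zip(C,[(35,394),(126,393),(126,539),(33,539)])],0))
plan([*c,.006],y-np.pi/2)
E
```

```text
spacer placed (array([0.6632, 0.1966]), 0.238, 0.0953, 0.0595) jig (array([0.6636, 0.1963]), 0.24, 0.1494, 0.0894)
[0.4624 0.2116] 0.0 0.0947 0.0594
[0.46270972 0.21103606 0.01282273]
1 {'tx': -0.0005, 'ty': -0.0161, 'tz': 0.0273, 'roll': 0.0029}
2 {'tx': -0.0006, 'ty': -0.0161, 'tz': 0.0273, 'roll': 0.0029}
3 {'tx': -0.0006, 'ty': -0.0161, 'tz': 0.0273, 'roll': 0.0029}
```

The spacer is within 0.5 mm of the jig centre. Now I'll pick up the slim cell.

Call:
servo_tool(
  series=[
    {"tx": -0.0005, "ty": -0.024, "tz": 0.025, "roll": 0.003},
    {"tx": -0.0005, "ty": -0.024, "tz": 0.025, "roll": 0.003},
    {"tx": -0.0006, "ty": 0.0, "tz": 0.021, "roll": 0.003},
    {"tx": 0.0, "ty": 0.0, "tz": 0.011, "roll": 0.0},
    {"tx": 0.0, "ty": 0.0, "tz": 0.0, "roll": 0.0},
  ],
)

```text
t: 22.58
eef_pos: [0.4606, 0.2113, 0.0047]
orientation: [0.707, -0.707, -0.0, 0.001]
ft_force: [0.2, -0.1, 0.5]
grip_width: 0.0938
```

Call:
servo_tool(
  series=[
    {"tx": 0.0, "ty": 0.0, "tz": 0.0, "roll": 0.0},
    {"tx": 0.0, "ty": 0.0, "tz": 0.0, "roll": 0.0},
    {"tx": 0.0, "ty": 0.0, "tz": 0.0, "roll": 0.0},
  ],
)

```text
t: 22.95
eef_pos: [0.4614, 0.2118, 0.0063]
orientation: [0.707, -0.707, 0.0, -0.001]
ft_force: [0.1, 0.7, -0.0]
grip_width: 0.0938
```

```bash
python3 -c "
from h import *
plan([.4624,.2114,.0025],.003-np.pi/2);print(robot.state()['eef_pos'],toolyaw())"
```

```text
1 {'tx': 0.0004, 'ty': -0.001, 'tz': 0.0038, 'roll': -0.0025}
[0.4614103  0.21177985 0.00626055] -1.5703179936413363
```

Call:
servo_tool(
  series=[
    {"tx": 0.0, "ty": -0.001, "tz": 0.002, "roll": 0.0},
    {"tx": 0.0, "ty": 0.0, "tz": 0.0015, "roll": 0.0},
    {"tx": 0.0, "ty": 0.0, "tz": 0.0, "roll": 0.0},
    {"tx": 0.0, "ty": 0.0, "tz": 0.0, "roll": 0.0},
  ],
)

```text
t: 23.45
eef_pos: [0.462, 0.2116, 0.0019]
orientation: [0.707, -0.707, 0.0, 0.0]
ft_force: [0.5, 0.1, -0.3]
grip_width: 0.0942
```

Call:
servo_tool(
  series=[
    {"tx": 0.0, "ty": 0.0, "tz": 0.0, "roll": 0.0},
    {"tx": 0.0, "ty": 0.0, "tz": 0.0, "roll": 0.0},
    {"tx": 0.0, "ty": 0.0, "tz": 0.0, "roll": 0.0},
    {"tx": 0.0, "ty": 0.0, "tz": 0.0, "roll": 0.0},
    {"tx": 0.0, "ty": 0.0, "tz": 0.0, "roll": 0.0},
  ],
  jaw=0,
  force=20,
)

```text
t: 24.08
eef_pos: [0.462, 0.2115, 0.002]
orientation: [0.707, -0.707, 0.0, 0.0]
ft_force: [-0.7, -0.8, 0.1]
grip_width: 0.0599
```

Call:
servo_tool(
  series=[
    {"tx": 0.0, "ty": 0.0, "tz": -0.01, "roll": 0.0},
    {"tx": 0.0, "ty": 0.0, "tz": -0.03, "roll": 0.0},
    {"tx": 0.0, "ty": 0.0, "tz": -0.04, "roll": 0.0},
    {"tx": 0.0, "ty": 0.0, "tz": -0.03, "roll": 0.0},
    {"tx": 0.0, "ty": 0.0, "tz": 0.0, "roll": 0.0},
  ],
)

```text
t: 24.7
eef_pos: [0.464, 0.2123, 0.1152]
orientation: [0.707, -0.707, 0.002, -0.003]
ft_force: [0.6, 0.3, -2.4]
grip_width: 0.0596
```

Call:
servo_tool(
  series=[
    {"tx": 0.0, "ty": 0.0, "tz": 0.0, "roll": 0.0},
    {"tx": 0.0, "ty": 0.0, "tz": 0.0, "roll": 0.0},
  ],
)

```text
t: 24.95
eef_pos: [0.4606, 0.2111, 0.1097]
orientation: [0.707, -0.707, -0.001, 0.002]
ft_force: [-0.4, 0.7, -2.9]
grip_width: 0.06
```

```bash
python3 snap.py l3; python3 -c "
import cv2
cv2.imwrite('pics/l3c.png',cv2.resize(cv2.imread('pics/l3.png')[150:390,160:480],None,fx=2.5,fy=2.5,interpolation=cv2.INTER_CUBIC))
from h import *
plan([.6635,.1964,.12],.237-np.pi/2)"
```

```text
25.0 [0.4608 0.2112 0.1099] -1.5705 f [ 0.4  0.2 -1.6] w 0.0597 [-0.004 -0.001 -1.   ]
1 {'tx': 0.003, 'ty': -0.0405, 'tz': -0.002, 'roll': -0.0473}
2 {'tx': 0.0049, 'ty': -0.0404, 'tz': -0.002, 'roll': -0.0473}
3 {'tx': 0.0068, 'ty': -0.0401, 'tz': -0.002, 'roll': -0.0473}
4 {'tx': 0.0087, 'ty': -0.0397, 'tz': -0.002, 'roll': -0.0473}
5 {'tx': 0.0105, 'ty': -0.0393, 'tz': -0.002, 'roll': -0.0473}
```

View pics/l3c.png

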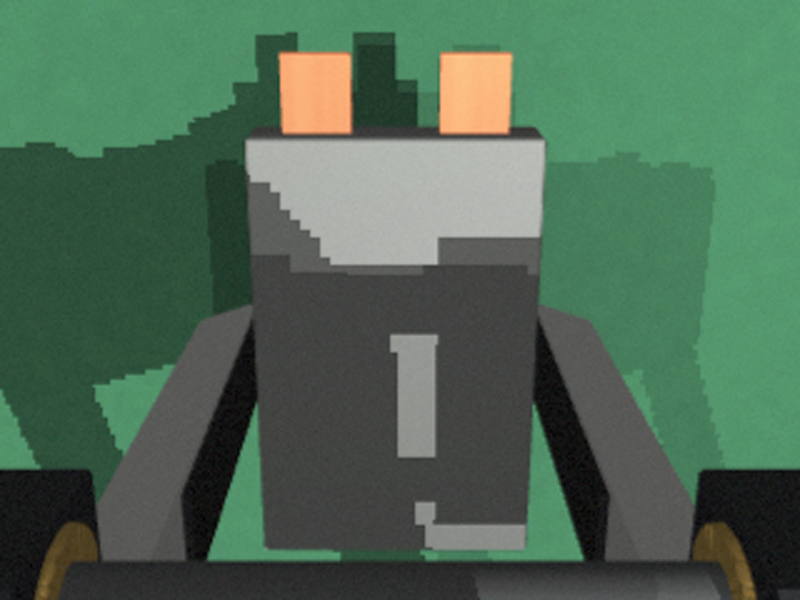

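```bash
python3 -c "
from off import *
off('l3',[(246,140),(545,139),(526,549),(266,548)],.012,160,150,2.5)"
```

```text
fwd 47.9  toolx -29.7
fwd 48.0  toolx 29.3
fwd -47.5  toolx 29.6
fwd -47.0  toolx -29.9
```

Call:
servo_tool(
  series=[
    {"tx": 0.003, "ty": -0.035, "tz": -0.002, "roll": -0.047},
    {"tx": 0.005, "ty": -0.04, "tz": -0.002, "roll": -0.047},
    {"tx": 0.007, "ty": -0.041, "tz": -0.002, "roll": -0.047},
    {"tx": 0.009, "ty": -0.042, "tz": -0.002, "roll": -0.047},
    {"tx": 0.01, "ty": -0.042, "tz": 0.0, "roll": -0.047},
  ],
)

```text
t: 25.62
eef_pos: [0.6655, 0.1971, 0.1184]
orientation: [0.786, -0.619, -0.001, 0.001]
ft_force: [0.2, 0.4, -2.2]
grip_width: 0.0597
```

Call:
servo_tool(
  series=[
    {"tx": 0.0, "ty": 0.0, "tz": 0.02, "roll": 0.0},
    {"tx": 0.0, "ty": 0.0, "tz": 0.02, "roll": 0.0},
    {"tx": 0.0, "ty": 0.0, "tz": 0.0, "roll": 0.0},
    {"tx": 0.0, "ty": 0.0, "tz": 0.0, "roll": 0.0},
    {"tx": 0.0, "ty": 0.0, "tz": 0.0, "roll": 0.0},
  ],
)

```text
t: 26.25
eef_pos: [0.6649, 0.1977, 0.0817]
orientation: [0.785, -0.619, 0.001, -0.001]
ft_force: [0.1, -0.8, -2.4]
grip_width: 0.0597
```

```bash
python3 -c "
from h import *
plan([.6635,.1964,.055],.237-np.pi/2);print(robot.state()['eef_pos'],toolyaw())"
```

```text
1 {'tx': 0.001, 'ty': 0.0017, 'tz': 0.0267, 'roll': -0.0013}
[0.66492521 0.19774547 0.08169692] -1.3351333880091956
```

Call:
servo_tool(
  series=[
    {"tx": 0.001, "ty": 0.002, "tz": 0.012, "roll": 0.0},
    {"tx": 0.0, "ty": 0.0, "tz": 0.008, "roll": 0.0},
    {"tx": 0.0, "ty": 0.0, "tz": 0.006, "roll": 0.0},
    {"tx": 0.0, "ty": 0.0, "tz": 0.0, "roll": 0.0},
    {"tx": 0.0, "ty": 0.0, "tz": 0.0, "roll": 0.0},
  ],
)

```text
t: 26.88
eef_pos: [0.6631, 0.196, 0.0541]
orientation: [0.785, -0.619, 0.0, -0.0]
ft_force: [0.3, 0.3, -2.2]
grip_width: 0.0598
```

Call:
servo_tool(
  series=[
    {"tx": 0.0, "ty": 0.0, "tz": 0.0, "roll": 0.0},
    {"tx": 0.0, "ty": 0.0, "tz": 0.0, "roll": 0.0},
  ],
)

```text
t: 27.12
eef_pos: [0.6632, 0.196, 0.0544]
orientation: [0.785, -0.619, 0.0, -0.0]
ft_force: [-0.4, 0.1, -2.1]
grip_width: 0.0599
```

```bash
python3 -c "
from h import *
plan([.6632,.1963,.050],.237-np.pi/2);print(robot.state()['eef_pos'],toolyaw())"
```

```text
1 {'tx': -0.0003, 'ty': -0.0001, 'tz': 0.0044, 'roll': -0.0017}
[0.66316228 0.19602245 0.05439489] -1.3354893201220501
```

Call:
servo_tool(
  series=[
    {"tx": -0.0003, "ty": 0.0, "tz": 0.002, "roll": -0.002},
    {"tx": 0.0, "ty": 0.0, "tz": 0.001, "roll": 0.0},
    {"tx": 0.0, "ty": 0.0, "tz": 0.0, "roll": 0.0},
    {"tx": 0.0, "ty": 0.0, "tz": 0.0, "roll": 0.0},
  ],
)

```text
t: 27.62
eef_pos: [0.6629, 0.1963, 0.051]
orientation: [0.786, -0.618, 0.0, 0.0]
ft_force: [-0.2, 0.1, -1.0]
grip_width: 0.0599
```

Call:
servo_tool(
  series=[
    {"tx": 0.0, "ty": 0.0, "tz": 0.001, "roll": 0.0},
    {"tx": 0.0, "ty": 0.0, "tz": 0.0, "roll": 0.0},
    {"tx": 0.0, "ty": 0.0, "tz": 0.0, "roll": 0.0},
  ],
)

```text
t: 28.0
eef_pos: [0.663, 0.1963, 0.05]
orientation: [0.786, -0.618, 0.0, -0.0]
ft_force: [0.1, 0.3, -1.1]
grip_width: 0.0595
```

Call:
servo_tool(
  series=[
    {"tx": 0.0, "ty": 0.0, "tz": 0.0005, "roll": 0.0},
    {"tx": 0.0, "ty": 0.0, "tz": 0.0, "roll": 0.0},
    {"tx": 0.0, "ty": 0.0, "tz": 0.0, "roll": 0.0},
  ],
)

```text
t: 28.38
eef_pos: [0.6629, 0.1963, 0.05]
orientation: [0.786, -0.618, 0.0, -0.0]
ft_force: [-2.2, -0.5, 1.9]
grip_width: 0.06
```

Call:
servo_tool(
  series=[
    {"tx": 0.0, "ty": 0.0, "tz": 0.0, "roll": 0.0},
    {"tx": 0.0, "ty": 0.0, "tz": 0.0, "roll": 0.0},
    {"tx": 0.0, "ty": 0.0, "tz": 0.0, "roll": 0.0},
    {"tx": 0.0, "ty": 0.0, "tz": 0.0, "roll": 0.0},
  ],
  jaw=100,
)

```text
t: 28.88
eef_pos: [0.6629, 0.1963, 0.0494]
orientation: [0.786, -0.618, 0.0, 0.0]
ft_force: [0.0, 0.3, 1.1]
grip_width: 0.0931
```

Call:
servo_tool(
  series=[
    {"tx": 0.0, "ty": 0.0, "tz": -0.015, "roll": 0.0},
    {"tx": 0.0, "ty": 0.0, "tz": -0.03, "roll": 0.0},
    {"tx": 0.0, "ty": 0.02, "tz": -0.04, "roll": 0.0},
    {"tx": 0.0, "ty": 0.03, "tz": -0.02, "roll": 0.0},
    {"tx": 0.0, "ty": 0.0, "tz": 0.0, "roll": 0.0},
  ],
)

```text
t: 29.5
eef_pos: [0.615, 0.1848, 0.1593]
orientation: [0.786, -0.618, 0.002, -0.003]
ft_force: [-0.5, -0.0, -0.4]
grip_width: 0.094
```

Call:
servo_tool(
  series=[
    {"tx": 0.0, "ty": 0.0, "tz": 0.0, "roll": 0.0},
    {"tx": 0.0, "ty": 0.0, "tz": 0.0, "roll": 0.0},
  ],
)

```text
t: 29.75
eef_pos: [0.6142, 0.1845, 0.1527]
orientation: [0.786, -0.618, -0.001, 0.001]
ft_force: [-0.2, -0.3, 0.5]
grip_width: 0.094
```

```bash
python3 snap.py p3; python3 -c "
from h import *
plan([.413,.018,.10],-.473-np.pi/2)"
```

```text
29.8 [0.6142 0.1845 0.1526] -1.3335 f [ 0.3  0.  -1. ] w 0.0943 [-0.003 -0.001 -1.   ]
1 {'tx': 0.0191, 'ty': 0.0391, 'tz': 0.0088, 'roll': 0.1184}
2 {'tx': 0.0236, 'ty': 0.0366, 'tz': 0.0088, 'roll': 0.1184}
3 {'tx': 0.0277, 'ty': 0.0335, 'tz': 0.0088, 'roll': 0.1184}
4 {'tx': 0.0315, 'ty': 0.03, 'tz': 0.0088, 'roll': 0.1184}
5 {'tx': 0.0348, 'ty': 0.0261, 'tz': 0.0088, 'roll': 0.1184}
6 {'tx': 0.0377, 'ty': 0.0218, 'tz': 0.0088, 'roll': 0.1184}
```

Call:
servo_tool(
  series=[
    {"tx": 0.019, "ty": 0.039, "tz": 0.009, "roll": 0.118},
    {"tx": 0.024, "ty": 0.037, "tz": 0.009, "roll": 0.118},
    {"tx": 0.028, "ty": 0.033, "tz": 0.009, "roll": 0.118},
    {"tx": 0.031, "ty": 0.03, "tz": 0.009, "roll": 0.118},
    {"tx": 0.035, "ty": 0.026, "tz": 0.009, "roll": 0.118},
  ],
)

```text
t: 30.42
eef_pos: [0.446, 0.0445, 0.1083]
orientation: [-0.571, 0.821, 0.0, -0.001]
ft_force: [0.3, -0.3, 0.1]
grip_width: 0.0941
```

Call:
servo_tool(
  series=[
    {"tx": 0.038, "ty": 0.022, "tz": 0.008, "roll": 0.118},
    {"tx": 0.0, "ty": 0.0, "tz": 0.0, "roll": 0.0},
    {"tx": 0.0, "ty": 0.0, "tz": 0.0, "roll": 0.0},
    {"tx": 0.0, "ty": 0.0, "tz": 0.0, "roll": 0.0},
  ],
)

```text
t: 30.92
eef_pos: [0.4145, 0.0177, 0.1018]
orientation: [-0.523, 0.852, -0.0, 0.0]
ft_force: [-0.8, 0.8, 0.3]
grip_width: 0.094
```

```bash
python3 snap.py e1; python3 -c "
import cv2,numpy as np
a=cv2.imread('pics/p3.png')[60:300,230:390]; b=cv2.imread('pics/e1.png')[60:300,230:390]
cv2.imwrite('pics/m2.png',cv2.resize(np.hstack([a,b]),None,fx=2.5,fy=2.5,interpolation=cv2.INTER_CUBIC))"
```

```text
30.98 [0.4144 0.0177 0.1018] -2.0401 f [ 0.3  0.8 -1. ] w 0.0938 [ 0.001  0.    -1.   ]
```

View pics/m2.png

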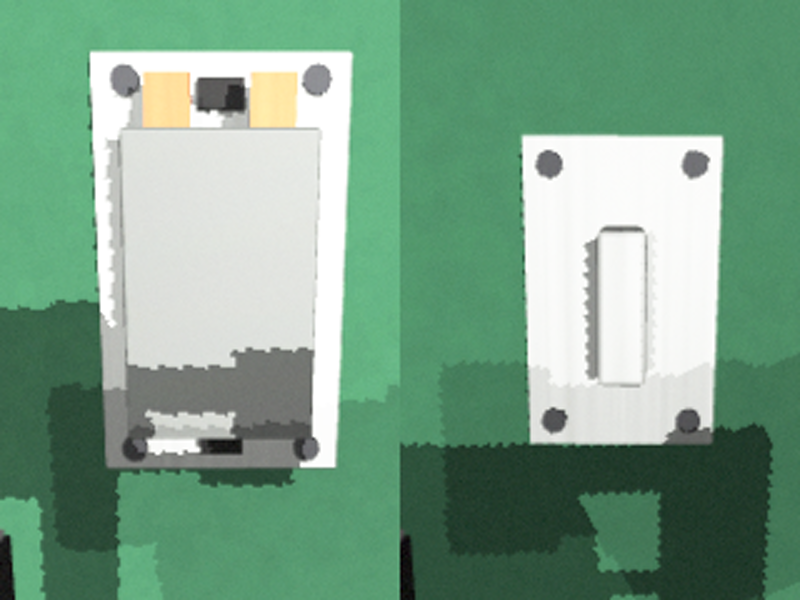

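```bash
python3 - <<'E'
from h import *
import pickle
a,b=[pickle.load(open(n+".pkl","rb")) for n in("p3","e1")]; t=grab("top")
g=lambda U,V:(230+(U+.5)/2.5-.5,60+(V+.5)/2.5-.5)
f=lambda U,V:(200+(U+.5)/3.5-.5,185+(V+.5)/3.5-.5)
print("slim placed",rect([atz(a,*g(*q),.062) for q in[(121,129),(320,129),(313,438),(128,438)]]), "jig",rect([atz(a,*g(*q),.012) for q in[(90,52),(352,52),(336,467),(107,467)]]))
C=[g(*q) for q in[(122,136),(323,136),(312,444),(130,444)]]
c,y,l,s=rect([atz(b,*q,.008) for q in C]);print(c,y,l,s)
print("handle",rect([atz(b,*g(*q),.038) for q in[(199,232),(246,232),(245,385),(200,386)]]))
print(np.mean([tri((b,*q),(t,*f(*r))) for q,r in zip(C,[(400,385),(480,427),(416,558),(334,515)])],0))
plan([*c,.03],y-np.pi/2)
E
```

```text
slim placed (array([0.6629, 0.1967]), 0.236, 0.095, 0.0596) jig (array([0.6636, 0.1965]), 0.238, 0.1492, 0.0895)
[ 0.4571 -0.0048] -0.475 0.0962 0.0602
handle (array([ 0.457, -0.005]), -0.47, 0.0431, 0.013)
[ 0.45773289 -0.00487308  0.00960133]
1 {'tx': 0.0003, 'ty': -0.0242, 'tz': 0.0358, 'roll': 0.0028}
2 {'tx': 0.0003, 'ty': -0.0242, 'tz': 0.0358, 'roll': 0.0028}
```

Call:
servo_tool(
  series=[
    {"tx": 0.0003, "ty": -0.0242, "tz": 0.025, "roll": 0.003},
    {"tx": 0.0003, "ty": -0.0242, "tz": 0.025, "roll": 0.003},
    {"tx": 0.0, "ty": 0.0, "tz": 0.025, "roll": 0.0},
    {"tx": 0.0, "ty": 0.0, "tz": 0.01, "roll": 0.0},
    {"tx": 0.0, "ty": 0.0, "tz": 0.0, "roll": 0.0},
  ],
)

```text
t: 31.65
eef_pos: [0.4559, -0.0049, 0.016]
orientation: [-0.52, 0.854, 0.0, -0.001]
ft_force: [-0.3, 0.7, -0.3]
grip_width: 0.0941
```

Call:
servo_tool(
  series=[
    {"tx": 0.0, "ty": 0.0, "tz": 0.0, "roll": 0.0},
    {"tx": 0.0, "ty": 0.0, "tz": 0.0, "roll": 0.0},
    {"tx": 0.0, "ty": 0.0, "tz": 0.0, "roll": 0.0},
  ],
)

```text
t: 32.02
eef_pos: [0.4567, -0.0053, 0.0172]
orientation: [-0.52, 0.854, -0.001, 0.001]
ft_force: [-0.6, 0.3, -0.3]
grip_width: 0.0937
```

```bash
python3 -c "
from h import *
plan([.4571,-.0048,.013],-.473-np.pi/2);print(robot.state()['eef_pos'],toolyaw())"
```

```text
1 {'tx': -0.0007, 'ty': -0.0001, 'tz': 0.0042, 'roll': -0.0037}
[ 0.4566713  -0.00532275  0.01724922] -2.0474480288790136
```

Call:
servo_tool(
  series=[
    {"tx": -0.0007, "ty": 0.0, "tz": 0.002, "roll": -0.003},
    {"tx": 0.0, "ty": 0.0, "tz": 0.002, "roll": 0.0},
    {"tx": 0.0, "ty": 0.0, "tz": 0.0, "roll": 0.0},
    {"tx": 0.0, "ty": 0.0, "tz": 0.0, "roll": 0.0},
  ],
  jaw=40,
)

```text
t: 32.52
eef_pos: [0.4565, -0.0047, 0.0124]
orientation: [-0.521, 0.853, 0.0, -0.0]
ft_force: [-0.1, 0.3, -0.2]
grip_width: 0.0576
```

Call:
servo_tool(
  series=[
    {"tx": 0.0, "ty": 0.0, "tz": 0.0, "roll": 0.0},
    {"tx": 0.0, "ty": 0.0, "tz": 0.0, "roll": 0.0},
    {"tx": 0.0, "ty": 0.0, "tz": 0.0, "roll": 0.0},
    {"tx": 0.0, "ty": 0.0, "tz": 0.0, "roll": 0.0},
    {"tx": 0.0, "ty": 0.0, "tz": 0.0, "roll": 0.0},
  ],
  jaw=0,
  force=25,
)

```text
t: 33.15
eef_pos: [0.4566, -0.0046, 0.0125]
orientation: [-0.521, 0.853, -0.0, 0.0]
ft_force: [-1.1, 0.5, 0.1]
grip_width: 0.014
```

Call:
servo_tool(
  series=[
    {"tx": 0.0, "ty": 0.0, "tz": 0.0, "roll": 0.0},
    {"tx": 0.0, "ty": 0.0, "tz": 0.0, "roll": 0.0},
  ],
)

```text
t: 33.4
eef_pos: [0.4566, -0.0046, 0.0125]
orientation: [-0.521, 0.853, -0.0, 0.0]
ft_force: [-0.0, 0.3, -0.2]
grip_width: 0.0138
```

Call:
servo_tool(
  series=[
    {"tx": 0.0, "ty": 0.0, "tz": -0.01, "roll": 0.0},
    {"tx": 0.0, "ty": 0.0, "tz": -0.03, "roll": 0.0},
    {"tx": 0.0, "ty": 0.0, "tz": -0.04, "roll": 0.0},
    {"tx": 0.0, "ty": 0.0, "tz": -0.04, "roll": 0.0},
    {"tx": 0.0, "ty": 0.0, "tz": 0.0, "roll": 0.0},
  ],
)

```text
t: 34.02
eef_pos: [0.4591, -0.005, 0.1367]
orientation: [-0.521, 0.853, -0.003, 0.003]
ft_force: [-1.0, -1.0, -1.5]
grip_width: 0.014
```

Call:
servo_tool(
  series=[
    {"tx": 0.0, "ty": 0.0, "tz": 0.0, "roll": 0.0},
    {"tx": 0.0, "ty": 0.0, "tz": 0.0, "roll": 0.0},
  ],
)

```text
t: 34.28
eef_pos: [0.4552, -0.0045, 0.1304]
orientation: [-0.521, 0.853, 0.001, -0.002]
ft_force: [-0.3, -0.5, -2.6]
grip_width: 0.0138
```

```bash
python3 snap.py e3; python3 -c "
import cv2
cv2.imwrite('pics/e3c.png',cv2.resize(cv2.imread('pics/e3.png')[150:390,160:480],None,fx=2.5,fy=2.5,interpolation=cv2.INTER_CUBIC))
from h import *
plan([.6635,.1964,.14],.237-np.pi/2)"
```

```text
34.33 [ 0.4553 -0.0045  0.1305] -2.0445 f [ 0.  -0.6 -1.1] w 0.0138 [-0.004  0.    -1.   ]
1 {'tx': -0.0391, 'ty': -0.0134, 'tz': -0.0014, 'roll': -0.1015}
2 {'tx': -0.0376, 'ty': -0.0173, 'tz': -0.0014, 'roll': -0.1015}
3 {'tx': -0.0356, 'ty': -0.021, 'tz': -0.0014, 'roll': -0.1015}
4 {'tx': -0.0333, 'ty': -0.0245, 'tz': -0.0014, 'roll': -0.1015}
5 {'tx': -0.0306, 'ty': -0.0277, 'tz': -0.0014, 'roll': -0.1015}
6 {'tx': -0.0277, 'ty': -0.0307, 'tz': -0.0014, 'roll': -0.1015}
7 {'tx': -0.0244, 'ty': -0.0333, 'tz': -0.0014, 'roll': -0.1015}
```

View pics/e3c.png

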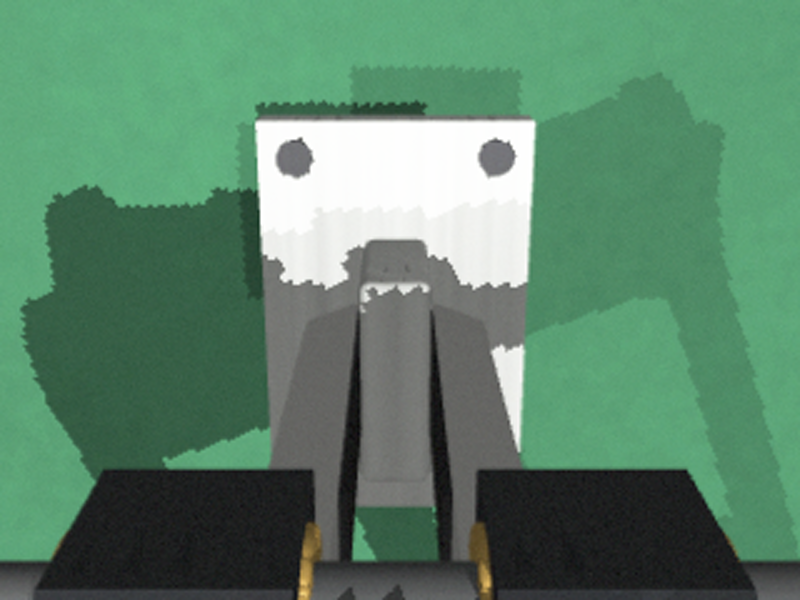

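```bash
python3 -c "
from off import *
off('e3',[(256,119),(536,119),(395,507)],-.0045,160,150,2.5)"
```

```text
fwd 49.2  toolx -29.6
fwd 49.1  toolx 30.7
fwd -47.8  toolx 0.2
```

Call:
servo_tool(
  series=[
    {"tx": -0.036, "ty": -0.012, "tz": -0.002, "roll": -0.1015},
    {"tx": -0.038, "ty": -0.017, "tz": -0.002, "roll": -0.1015},
    {"tx": -0.036, "ty": -0.021, "tz": -0.002, "roll": -0.1015},
    {"tx": -0.034, "ty": -0.025, "tz": -0.002, "roll": -0.1015},
    {"tx": -0.031, "ty": -0.028, "tz": 0.0, "roll": -0.1015},
  ],
)

```text
t: 34.95
eef_pos: [0.6039, 0.1394, 0.1389]
orientation: [0.72, -0.694, -0.001, 0.001]
ft_force: [0.6, -0.5, -1.1]
grip_width: 0.0138
```

Call:
servo_tool(
  series=[
    {"tx": -0.028, "ty": -0.031, "tz": 0.0, "roll": -0.1015},
    {"tx": -0.026, "ty": -0.034, "tz": 0.0, "roll": -0.1015},
    {"tx": 0.0, "ty": 0.0, "tz": 0.02, "roll": 0.0},
    {"tx": 0.0, "ty": 0.0, "tz": 0.01, "roll": 0.0},
    {"tx": 0.0, "ty": 0.0, "tz": 0.0, "roll": 0.0},
  ],
)

```text
t: 35.58
eef_pos: [0.6618, 0.1966, 0.1079]
orientation: [0.785, -0.619, -0.001, 0.002]
ft_force: [-0.1, -0.6, -1.3]
grip_width: 0.0136
```

Call:
servo_tool(
  series=[
    {"tx": 0.0, "ty": 0.0, "tz": 0.0, "roll": 0.0},
    {"tx": 0.0, "ty": 0.0, "tz": 0.0, "roll": 0.0},
    {"tx": 0.0, "ty": 0.0, "tz": 0.0, "roll": 0.0},
  ],
)

```text
t: 35.95
eef_pos: [0.664, 0.1977, 0.1115]
orientation: [0.786, -0.619, 0.001, -0.001]
ft_force: [0.5, -0.3, -1.1]
grip_width: 0.0137
```

```bash
python3 -c "
from h import *
plan([.6635,.1964,.08],.237-np.pi/2);print(robot.state()['eef_pos'],toolyaw())"
```

```text
1 {'tx': 0.0012, 'ty': 0.0008, 'tz': 0.0315, 'roll': -0.0006}
[0.66402519 0.19771646 0.11153153] -1.334371418570475
```

Call:
servo_tool(
  series=[
    {"tx": 0.001, "ty": 0.0018, "tz": 0.013, "roll": 0.0},
    {"tx": 0.0, "ty": 0.0, "tz": 0.01, "roll": 0.0},
    {"tx": 0.0, "ty": 0.0, "tz": 0.006, "roll": 0.0},
    {"tx": 0.0, "ty": 0.0, "tz": 0.0, "roll": 0.0},
    {"tx": 0.0, "ty": 0.0, "tz": 0.0, "roll": 0.0},
  ],
)

```text
t: 36.58
eef_pos: [0.6625, 0.1966, 0.0817]
orientation: [0.786, -0.619, 0.0, -0.0]
ft_force: [0.0, 1.0, -0.6]
grip_width: 0.0139
```

Call:
servo_tool(
  series=[
    {"tx": 0.0, "ty": 0.0, "tz": 0.0, "roll": 0.0},
    {"tx": 0.0, "ty": 0.0, "tz": 0.0, "roll": 0.0},
  ],
)

```text
t: 36.83
eef_pos: [0.6625, 0.1966, 0.082]
orientation: [0.786, -0.619, 0.0, -0.0]
ft_force: [-0.3, -0.3, -0.6]
grip_width: 0.0137
```

```bash
python3 -c "
from h import *
plan([.6624,.1966,.0745],.237-np.pi/2);print(robot.state()['eef_pos'],toolyaw())"
```

```text
1 {'tx': -0.0, 'ty': 0.0001, 'tz': 0.0075, 'roll': -0.0002}
[0.66248208 0.19659688 0.08196209] -1.333947247636023
```

Call:
servo_tool(
  series=[
    {"tx": 0.0, "ty": 0.0, "tz": 0.003, "roll": 0.0},
    {"tx": 0.0, "ty": 0.0, "tz": 0.002, "roll": 0.0},
    {"tx": 0.0, "ty": 0.0, "tz": 0.001, "roll": 0.0},
    {"tx": 0.0, "ty": 0.0, "tz": 0.0, "roll": 0.0},
    {"tx": 0.0, "ty": 0.0, "tz": 0.0, "roll": 0.0},
  ],
)

```text
t: 37.45
eef_pos: [0.6623, 0.1965, 0.0756]
orientation: [0.786, -0.619, 0.0, -0.0]
ft_force: [0.3, 0.5, -1.8]
grip_width: 0.0138
```

Call:
servo_tool(
  series=[
    {"tx": 0.0, "ty": 0.0, "tz": 0.001, "roll": 0.0},
    {"tx": 0.0, "ty": 0.0, "tz": 0.0, "roll": 0.0},
    {"tx": 0.0, "ty": 0.0, "tz": 0.0, "roll": 0.0},
  ],
)

```text
t: 37.83
eef_pos: [0.6623, 0.1965, 0.0746]
orientation: [0.786, -0.619, 0.0, -0.0]
ft_force: [0.9, 0.2, -0.7]
grip_width: 0.014
```

Call:
servo_tool(
  series=[
    {"tx": 0.0, "ty": 0.0, "tz": 0.0005, "roll": 0.0},
    {"tx": 0.0, "ty": 0.0, "tz": 0.0, "roll": 0.0},
    {"tx": 0.0, "ty": 0.0, "tz": 0.0, "roll": 0.0},
  ],
)

```text
t: 38.2
eef_pos: [0.6623, 0.1965, 0.0746]
orientation: [0.786, -0.619, 0.0, -0.0]
ft_force: [-0.9, -0.1, 2.2]
grip_width: 0.0137
```

Call:
servo_tool(
  series=[
    {"tx": 0.0, "ty": 0.0, "tz": 0.0005, "roll": 0.0},
    {"tx": 0.0, "ty": 0.0, "tz": 0.0, "roll": 0.0},
    {"tx": 0.0, "ty": 0.0, "tz": 0.0, "roll": 0.0},
  ],
)

```text
t: 38.58
eef_pos: [0.6623, 0.1965, 0.0745]
orientation: [0.786, -0.619, 0.0, -0.0]
ft_force: [-2.0, -0.9, 4.9]
grip_width: 0.0139
```

Call:
servo_tool(
  series=[
    {"tx": 0.0, "ty": 0.0, "tz": 0.0, "roll": 0.0},
    {"tx": 0.0, "ty": 0.0, "tz": 0.0, "roll": 0.0},
    {"tx": 0.0, "ty": 0.0, "tz": 0.0, "roll": 0.0},
    {"tx": 0.0, "ty": 0.0, "tz": 0.0, "roll": 0.0},
  ],
  jaw=60,
)

```text
t: 39.08
eef_pos: [0.6622, 0.1965, 0.0731]
orientation: [0.786, -0.619, -0.0, 0.0]
ft_force: [0.4, 0.0, -0.4]
grip_width: 0.0504
```

Call:
servo_tool(
  series=[
    {"tx": 0.0, "ty": 0.0, "tz": -0.015, "roll": 0.0},
    {"tx": 0.0, "ty": 0.0, "tz": -0.03, "roll": 0.0},
    {"tx": 0.0, "ty": 0.03, "tz": -0.04, "roll": 0.0},
    {"tx": 0.0, "ty": 0.04, "tz": -0.01, "roll": 0.0},
    {"tx": 0.0, "ty": 0.0, "tz": 0.0, "roll": 0.0},
  ],
)

```text
t: 39.7
eef_pos: [0.5935, 0.1801, 0.172]
orientation: [0.786, -0.619, 0.001, -0.002]
ft_force: [0.6, -0.0, 0.3]
grip_width: 0.0567
```

Call:
servo_tool(
  series=[
    {"tx": 0.0, "ty": 0.0, "tz": 0.0, "roll": 0.0},
    {"tx": 0.0, "ty": 0.0, "tz": 0.0, "roll": 0.0},
  ],
)

```text
t: 39.95
eef_pos: [0.5948, 0.1802, 0.1678]
orientation: [0.786, -0.619, -0.0, 0.0]
ft_force: [0.0, 0.6, 0.4]
grip_width: 0.0561
```

```bash
python3 snap.py p4; python3 -c "
import cv2,numpy as np
from h import *
a=cv2.imread('pics/p4.png')[40:280,230:390]
s=grab('scene'); c=s['image'][180:240,335:415]
c=cv2.resize(c,None,fx=5,fy=5,interpolation=cv2.INTER_CUBIC)
t=grab('top'); d=cv2.resize(t['image'][100:350,60:560],(400,200))
R_=np.zeros((600,400,3),np.uint8); R_[:300]=c; R_[300:500]=d
cv2.imwrite('pics/m3.png',np.hstack([cv2.resize(a,None,fx=2.5,fy=2.5,interpolation=cv2.INTER_CUBIC),R_]))"
```

```text
40.0 [0.5947 0.1801 0.1676] -1.3341 f [ 0.7 -0.4 -0.3] w 0.056 [-0.001 -0.    -1.   ]
```

View pics/m3.png

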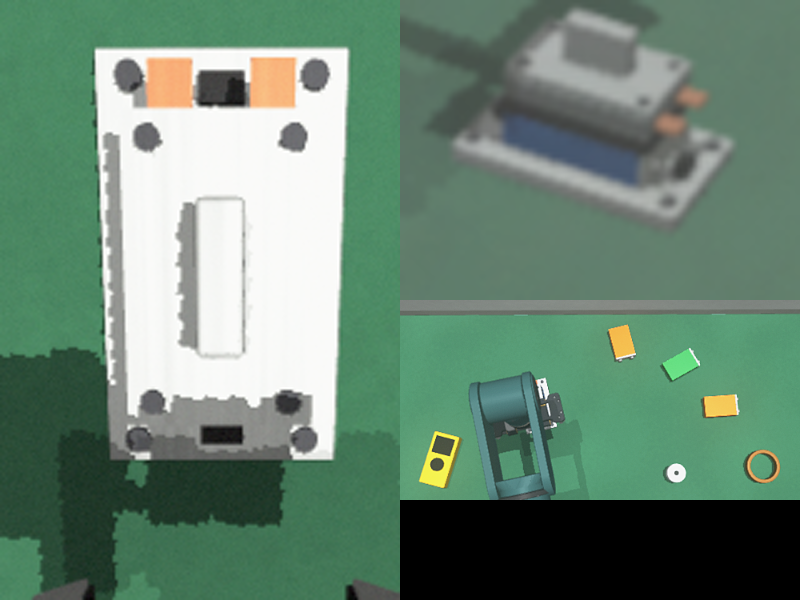

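```bash
python3 - <<'E'
from h import *
import pickle
a=pickle.load(open("p4.pkl","rb"))
g=lambda U,V:(230+(U+.5)/2.5-.5,40+(V+.5)/2.5-.5)
print("handle",rect([atz(a,*g(*q),.100) for q in[(197,198),(244,198),(244,356),(197,356)]]))
print("jig",rect([atz(a,*g(*q),.012) for q in[(96,48),(349,48),(333,459),(111,460)]]))
X=np.array([np.cos(.237),np.sin(.237)])
for V in(108,424): print((atz(a,*g(220,V),.070)[:2]-[.6635,.1964])@X)
from bench import hand_in
print(robot.state()["t"],hand_in())
E
```

```text
handle (array([0.663, 0.197]), 0.236, 0.0428, 0.0131)
jig (array([0.6634, 0.1964]), 0.235, 0.1495, 0.0891)
0.04757655670721593
-0.047917185959897184
the job is handed in; nothing more can be done
40.1 None
```

The module is stacked on the jig in the order asked: blue thick cell, spacer frame, slim cell, then the end plate with its handle up. I handed it in at 40.1 s. Each piece was lowered in 0.5–1 mm steps until light contact of about 5 N or less, then released.

**Centring:** The wrist camera put every layer within about 1 mm and 0.01 rad of the jig's centre and yaw. The end plate's edges came out at +47.6 and -47.9 mm along the jig, and its handle sat about 0.7 mm off the jig's centre.

**Bystanders:** The gripper is open and clear of the stack. In the last top view the spool, tape roll and meter look to be where they were, though I didn't measure them. The spare orange and green cells were not touched.

**Checks that disagreed:** Heights of the jig plate, spacer and slim cell measured from two views were 1–8 mm low (jig corners 4–11 mm, text 12 mm), because the views were too close together. I worked from the stated heights for those, and contact came within 0.5 mm of where they predicted. The thick cell's height agreed to within 0.5 mm. One move call was refused for its format early on, with no effect on the job.

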